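# Stack the sample cases and press the column home

### The arm

A 7-joint arm with a two-finger parallel gripper is mounted at the origin on the work surface. World frame = base frame: x ahead of the robot, y to its left, z up, the work surface at z = 0. Lengths are in mm, angles in rad, forces in N, time in s.
With the tool pointing down it reaches from about 400 to 925 mm from the base axis. Payload 5.6 kg.
Tool frame: the origin (TCP) lies between the finger pads; the fingertips stand 25 mm ahead of it and the grasp point (between the pads) lies 6 mm ahead of it; z points along the fingers, y is the direction in which the jaws open and shut (so a half turn about z gives the same grasp; the last joint's range is limited). The gripper opens to 85 mm and grips with 20 to 120 N. Pads are 22 mm wide; open, the fingers measure 114 mm over their backs; the gripper's body (76 mm by 85 mm) begins 54 mm behind the grasp point. The pads swing forward as they close: fully open they stand 13 mm farther back than shut.
Start: joints at [-1.233, 0.468, -0.012, 1.603, 0.006, 1.071, -0.056], TCP at [241.62, 603.43, 256.29] pointing down, gripper open.
Joint ranges: [-2.53, 2.53], [-0.31, 2.02], [-1.57, 1.55], [0.28, 2.44], [-1.29, 4.43], [0.15, 1.84], [-2.92, 2.92]. Speed limits (rad/s): [2.57, 2.57, 3.14, 3.14, 3.14, 3.14, 3.14].

### API

Orientations are given as a rotation vector (axis times angle).
In Python, from bench import bot gives the robot as it stands.
- The arm moves only by the tool move_arm, never from a script. Its argument "series" is a list of rows, each an object with "slide": the shift along the tool's x, y, z each as a share of 0.5 m, from -1 to 1, a list of three; "yaw": the turn about the tool's z as a share of pi rad, from -1 to 1; "claw": the closure, from -1 (fully open) to 1 (shut). A call has 1 to 5 rows; each row is the pose to reach, as a shift and turn from the pose commanded when the call began, along the tool's axes at that moment, turning the shorter way round; what a row does not reach only later rows make up. A row lasts 1/10 s, in which the tool goes at most 50 mm and 8.59 degrees, less where a joint would pass 70% of its speed; a pose out of reach is approached as far as the arm can. A call with a number of a shift or a turn outside -1 to 1 is refused whole. A call with a gripper value outside its range is refused whole. The fingers move at their own pace and stop on an object; the grip force is fixed at half the most. Time passes only in rows, so rows that repeat a pose let the fingers close. It gives the time, the measured TCP pose, the force and the opening at its end, in the units of the state.
- bot.observe(): the state, without advancing time (a new reading comes with each control period).
- bot.grab_frame(name): name is "scene" or "top"; returns a dict with "pixels" (400x640x3 uint8, red, green, blue), "mtx" (3x3 intrinsics, pixels), "cam_to_world" (4x4, takes a point from camera to world coordinates). Camera axes: x right, y down, z forward; pixel columns grow to the right and rows downward; lengths in mm; the calibration is good to about 2 mm. A picture is of the moment at which its call begins. There is no depth.
- bot.job_done(): hands the job in, once; it reports no verdict.
The state is a dict: "time": time; "joints": joint angles; "qvel": joint speeds; "effort": joint torques, N m; "eef_pos": TCP position; "ee_rot": TCP orientation; "ft_force": force on the tool from outside, world axes, zero at the start; "torque": the same for the moment, N m; "opening": opening from 0.0 (shut) to 1.0 (fully open).
Only numpy, scipy, OpenCV 4.12 (cv2) and the standard library are available. Lean on these libraries where they do the work, as an engineer would, in place of code of your own. Each camera call takes 0.05 s, during which the arm holds its last target. There are 200 camera calls.

### The job

A closed sample case sits on the raised platform of the transport carrier: stack the other two squarely on it, first the one lying flat, then the one standing on end, laid flat with its smooth lid up, each dropping fully home with its hollow foot over the raised panel below. Lower them by feel and let go only when they rest, never dropping or ramming them, and lightly, so that the stiff platform is not pressed home early. When all three are stacked and released, press down on the lid until the platform is flush with the carrier's frame and hold it hard on its stop for a second with a firm push of about 25 newtons (40 at most), then draw back; leave the other things on the bench where they are.

Things in the scene. Friction and masses are not known exactly. Their poses are not given: they have to be found in the camera images.
- carrier: Aluminium frame fixed to the bench, 130 (x) x 90 (y) mm, its top 15 mm above the bench. Origin: centre of its underside, on the bench; z up, x along its length. A steel platform slides up and down in it.
- platform (a joint): How far the carrier's platform has been pressed down, m: 0 raised (as at the start, 10 mm proud of the frame), 0.010 fully home, flush with the frame, on a hard stop. Stiff: it moves only under about 23 N in all, counting the cases' weight (7 to 9 N for three), and stays where it is left.
- platform_top (a point): Centre of the platform's flat top, 100 (x) x 64 (y) mm, where case_low's rim rests: 25 mm above the bench raised, 15 mm home; axes as the carrier's. On it is a raised panel like those on the lids, 5 mm high, hidden in case_low's foot.
- case_low: White closed case, 96 (x) x 60 (y) mm, 40 mm to the shoulder, plus a centred lid panel 84 x 48 mm, 5 mm high (upper 2 mm step in to 81 x 45). Underside: recess 88 x 52 mm, 6 mm deep, in a 4 mm rim, fits over a panel with 2 mm play a side; home, the rim rests on the shoulder below (origins 40 mm apart). Origin: centre of underside, z up. Starts seated on the platform.
- case_mid: Case identical to case_low (96 x 60 x 40 mm plus the 5 mm lid panel), lying flat on the bench, lid up. Origin: centre of the underside; x along the length, z up through the lid. Goes on case_low, either way round along its length. 0.15 to 0.3 kg.
- case_top: Same 96 x 60 x 40 mm and recessed foot, but a smooth lid with no panel; goes on top of case_mid, either way round. Starts standing on a 60 x 40 mm end, 96 mm tall, lid facing roughly to the robot's left (+y, within 30 deg). Origin: centre of the underside (48 mm above the bench as it stands); x along the length (up as it stands), z out through the lid. 0.15 to 0.3 kg.
- vial_a: Small capped white vial, 28 mm across, 55 mm tall; leave alone. Origin under its centre.
- vial_b: A second vial like vial_a; leave alone.
- weight: Steel cylinder 30 mm across, 30 mm high; leave alone.
- marker: Marker pen, 12 mm thick, 120 mm long, lying on the bench; leave alone.
- beaker: Open steel beaker, 68 mm across, 90 mm tall; leave alone.
- reagent: White reagent bottle, 66 mm across, 150 mm tall; leave alone.

How it is judged:
By the outcome, as a careful person would: the job done as asked, in the order asked, and still so for the second after the job is handed in, with the robot touching nothing.
It also fails if it takes over 72 s, if anything falls off the work surface, if the arm or the gripper's body presses on something with over 40 N, if the wrist force passes 120 N, or if a joint passes its speed limit or range.

## Working session

There is one attempt and no reset: what is moved stays moved. The work goes in short steps, Python scripts to look and compute and a tool call to move; the robot and the scene stay as the last step left them, time stands still between calls to the robot, and variables do not carry over. Pictures are saved under pics/ and viewed, about 8 in all and at most 12, crops included, and the job is handed in when it is done.

Besides the shell and the picture viewer there is one more tool, called after "Request:" as name([rows], argument=value, ...), one row to a line, values as JSON. move_arm: Moves the arm, as the interface text tells. Its arguments: {"type":"object","properties":{"series":{"type":"array"}},"required":["series"]}

```bash
ls; mkdir -p pics; python3 - <<'E'
from bench import bot
import cv2,numpy as np
s=bot.observe()
for k,v in s.items(): print(k,np.round(v,4))
for n in("scene","top"):
    f=bot.grab_frame(n); cv2.imwrite(f"pics/{n}0.png",f["pixels"][:,:,::-1]); print(n,f["mtx"].tolist()); print(np.round(f["cam_to_world"],4).tolist())
E
```

```text
pics
time 0.0
joints [-1.233   0.4684 -0.0116  1.6037  0.006   1.0714 -0.0563]
qvel [ 0.0007 -0.0004 -0.002  -0.0002 -0.0002  0.0019  0.0006]
effort [-3.00000e-04 -5.32378e+01  2.16000e-02 -2.51298e+01  1.15000e-02
  7.80000e-03  0.00000e+00]
eef_pos [241.4284 602.9293 255.3006]
ee_rot [-5.9460e-01 -3.0846e+00  2.9000e-03]
ft_force [-0.0976  0.5071  0.0062]
torque [-0.015   0.0479 -0.0352]
opening 1.001
scene [[480.4661886632705, 0.0, 321.5261956275545], [0.0, 480.4661886632705, 202.19288733227387], [0.0, 0.0, 1.0]]
[[-0.764, 0.4301, -0.481, 1004.5927], [0.6452, 0.5174, -0.5622, 541.9141], [0.0071, -0.7398, -0.6727, 675.3751], [0.0, 0.0, 0.0, 1.0]]
top [[419.5611079163278, 0.0, 315.4874898159358], [0.0, 419.5611079163278, 204.75366656984446], [0.0, 0.0, 1.0]]
[[0.0268, -0.9987, 0.0422, 503.2991], [-0.9996, -0.0271, -0.0055, 2.5765], [0.0066, -0.0421, -0.9991, 988.5203], [0.0, 0.0, 0.0, 1.0]]
```

View pics/scene0.png

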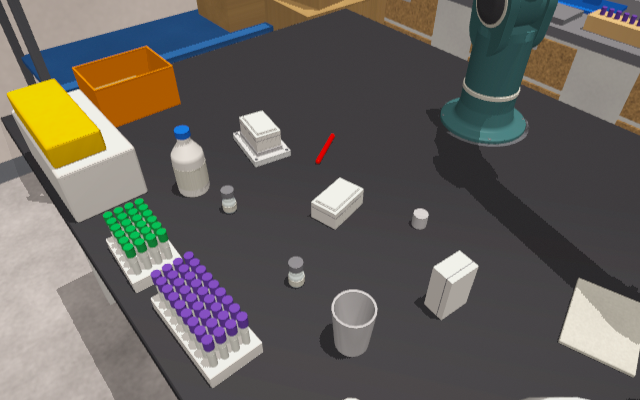

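View pics/top0.png

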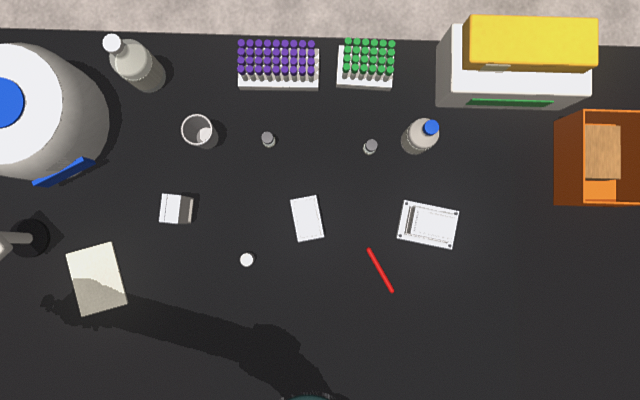

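The scene view shows carrier + case_low (262,140), case_mid (338,202), case_top standing (451,285). In the top view they are at (428,225), (307,218) and (176,209). Next I'll zoom in on them in one composite and extract the contours.

```bash
cat > h.py <<'E'
import cv2,numpy as np
def cast(f,uv,z):
    T=np.array(f["cam_to_world"]);K=np.array(f["mtx"])
    d=T[:3,:3]@np.linalg.inv(K)@np.array([uv[0],uv[1],1.]); o=T[:3,3]
    return o+d*(z-o[2])/d[2]
def proj(f,p):
    T=np.array(f["cam_to_world"]);K=np.array(f["mtx"])
    c=T[:3,:3].T@(np.array(p,float)-T[:3,3]); c=K@c; return c[:2]/c[2]
def crop(f,u,v,w,h,k):
    u,v=int(u),int(v); c=f["pixels"][v:v+h,u:u+w,::-1]; return cv2.resize(c,None,fx=k,fy=k,interpolation=cv2.INTER_CUBIC)
E
python3 - <<'E'
from bench import bot
from h import *
t=bot.grab_frame("top"); s=bot.grab_frame("scene")
A=[crop(t,285,190,44,50,6),crop(t,396,196,66,56,6)]
B=[crop(t,154,188,44,40,6),crop(s,420,245,66,75,4)]
def row(L):
    H=max(a.shape[0] for a in L); return np.hstack([cv2.copyMakeBorder(a,0,H-a.shape[0],0,4,0) for a in L])
r=[row(A+[crop(s,230,105,64,60,2)]),row(B+[crop(s,306,174,62,56,3)])]
W=max(a.shape[1] for a in r)
cv2.imwrite("pics/c1.png",np.vstack([cv2.copyMakeBorder(a,0,4,0,W-a.shape[1],0) for a in r]))
for n,f in(("top",t),("scene",s)):
    g=cv2.cvtColor(f["pixels"],cv2.COLOR_RGB2GRAY)
    for th in(100,170,215):
        cs,_=cv2.findContours((g>th).astype('u1')if 0 else((g>th)*255).astype(np.uint8),cv2.RETR_EXTERNAL,cv2.CHAIN_APPROX_NONE)
        for c in cs:
            a=cv2.contourArea(c); x,y,w,h=cv2.boundingRect(c)
            if 150<a<3000 and (190<y+h/2<260 if n=="top" else 100<y+h/2<320 and 220<x<500):
                print(n,th,a,np.round(cv2.boxPoints(cv2.minAreaRect(c)),1).tolist())
E
```

```text
top 100 2199.0 [[395.29998779296875, 238.3000030517578], [403.20001220703125, 199.0], [459.5, 210.3000030517578], [451.70001220703125, 249.5]]
top 100 1126.5 [[289.0, 199.1999969482422], [315.8999938964844, 194.0], [324.20001220703125, 236.89999389648438], [297.20001220703125, 242.0]]
top 100 543.5 [[158.0, 221.89999389648438], [161.39999389648438, 192.3000030517578], [181.39999389648438, 194.60000610351562], [177.89999389648438, 224.1999969482422]]
top 170 2089.0 [[396.29998779296875, 237.6999969482422], [403.8999938964844, 199.60000610351562], [459.1000061035156, 210.60000610351562], [451.5, 248.6999969482422]]
top 170 1056.0 [[289.6000061035156, 199.60000610351562], [315.5, 194.60000610351562], [323.6000061035156, 236.39999389648438], [297.6000061035156, 241.3000030517578]]
top 170 487.0 [[158.60000610351562, 221.0], [161.6999969482422, 193.0], [180.39999389648438, 195.0], [177.3000030517578, 223.0]]
top 215 1936.0 [[396.5, 237.3000030517578], [404.20001220703125, 199.8000030517578], [458.79998779296875, 211.10000610351562], [451.1000061035156, 248.5]]
top 215 1026.0 [[289.7999877
[... 1944 characters left out ...]
24219], [279.6000061035156, 129.6999969482422], [261.3999938964844, 144.89999389648438]]
scene 215 152.5 [[447.79998779296875, 278.79998779296875], [474.3999938964844, 261.1000061035156], [477.6000061035156, 265.8999938964844], [451.1000061035156, 283.6000061035156]]
scene 215 462.0 [[433.79998779296875, 266.79998779296875], [462.20001220703125, 247.8000030517578], [471.29998779296875, 261.5], [442.8999938964844, 280.3999938964844]]
scene 215 874.5 [[311.5, 201.39999389648438], [346.79998779296875, 171.1999969482422], [363.0, 190.1999969482422], [327.70001220703125, 220.39999389648438]]
scene 215 400.0 [[239.5, 118.30000305175781], [256.5, 103.69999694824219], [279.0, 130.0], [262.0, 144.5]]
```

View pics/c1.png

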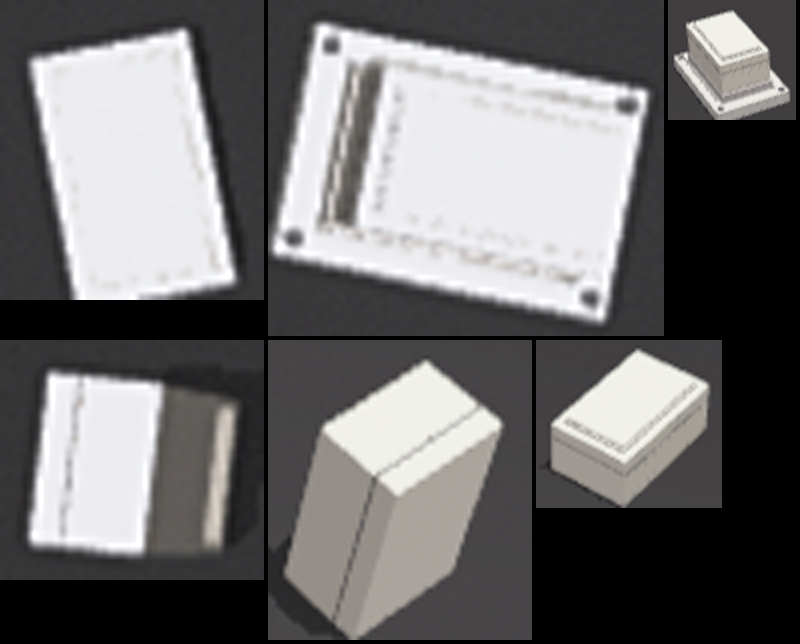

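```bash
python3 - <<'E'
from bench import bot
from h import *
from scipy.spatial.transform import Rotation as R
t=bot.grab_frame("top"); s=bot.grab_frame("scene")
g=cv2.cvtColor(t["pixels"],cv2.COLOR_RGB2GRAY); g4=cv2.resize(g,None,fx=4,fy=4,interpolation=cv2.INTER_CUBIC)
def box(f,x0,y0,x1,y1,th,z,name):
    g=cv2.cvtColor(f["pixels"],cv2.COLOR_RGB2GRAY)[y0:y1,x0:x1]
    g=cv2.resize(g,None,fx=4,fy=4,interpolation=cv2.INTER_CUBIC)
    cs,_=cv2.findContours(((g>th)*255).astype(np.uint8),cv2.RETR_EXTERNAL,cv2.CHAIN_APPROX_NONE)
    c=max(cs,key=cv2.contourArea); c=(c[:,0]+.5)/4-.5+[x0,y0]
    p=np.array([cast(f,q,z)[:2] for q in c],np.float32)
    b=cv2.boxPoints(cv2.minAreaRect(p)); e=[b[1]-b[0],b[2]-b[1]]; l=[np.linalg.norm(v) for v in e]
    v=e[int(np.argmax(l))]; print(name,np.round(b.mean(0),1),"sides",np.round(l,1),"long-axis deg",round(np.degrees(np.arctan2(v[1],v[0]))%180,1)); return b
box(t,385,190,470,258,130,15,"carrier top")
box(t,280,185,335,250,130,40,"mid top z40"); 
box(t,280,185,335,250,130,42,"mid top z42"); 
box(t,150,185,200,235,150,96,"topcase top")
box(s,425,235,490,295,190,96,"topcase scene")
box(s,300,165,375,240,190,43,"mid scene")
box(s,232,98,285,150,190,68,"low scene z68")
# low seam edges in top view: dark left side
q=bot.observe(); M=R.from_rotvec(q["ee_rot"]).as_matrix(); print(np.round(M,3)); print(q["time"])
E
```

```text
carrier top [ 506.3 -264.2] sides [ 92.6 132.5] long-axis deg 79.9
mid top z40 [512.9  16.6] sides [61.7 98.4] long-axis deg 12.6
mid top z42 [512.9  16.6] sides [61.5 98.2] long-axis deg 12.6
topcase top [525.4 307.4] sides [61.2 41.3] long-axis deg 175.6
topcase scene [525.1 306.2] sides [60.6 41.1] long-axis deg 175.5
mid scene [514.6  17.9] sides [60.6 97.4] long-axis deg 12.5
low scene z68 [ 507.7 -261.9] sides [60.4 98.7] long-axis deg 80.0
[[-0.928  0.372 -0.   ]
 [ 0.372  0.928 -0.001]
 [-0.    -0.001 -1.   ]]
0.3
```

```bash
cat >> h.py <<'E'
from scipy.spatial.transform import Rotation as R
def pose(bot):
    q=bot.observe(); y=R.from_rotvec(q["ee_rot"]).as_matrix()[:,1]
    return np.array(q["eef_pos"]),np.degrees(np.arctan2(y[1],y[0])),q
def plan(p,a,way):
    "way: list of (x,y,z,tool-y deg); prints slide/yaw shares per call"
    p=np.array(p,float)
    for w in way:
        d=np.array(w[:3])-p; r=np.radians(a)
        s=[-np.sin(r)*d[0]+np.cos(r)*d[1], np.cos(r)*d[0]+np.sin(r)*d[1], -d[2]]
        dy=-((w[3]-a+180)%360-180)
        print("slide",np.round(np.array(s)/500,3).tolist(),"yaw",round(dy/180,4),"rows",round(max(np.linalg.norm(d)/50,abs(dy)/8.59),1))
        p=np.array(w[:3],float); a=w[3]
E
python3 - <<'E'
from bench import bot
from h import *
p,a,q=pose(bot); print(p,a)
plan(p,a,[(330,420,220,30),(415,220,180,-10),(490,40,150,-48),(513,17,120,-77.4),(513,17,55,-77.4),(513,17,30,-77.4)])
E
```

```text
[241.57393414 603.26766386 255.95079329] 68.17649477639746
slide [-0.3, -0.275, 0.072] yaw 0.2121 rows 4.4
slide [-0.431, -0.053, 0.08] yaw 0.2222 rows 4.7
slide [-0.328, 0.21, 0.06] yaw 0.2111 rows 4.4
slide [0.003, 0.065, 0.06] yaw 0.1633 rows 3.4
slide [0.0, 0.0, 0.13] yaw -0.0 rows 1.3
slide [0.0, 0.0, 0.05] yaw -0.0 rows 0.5
```

Request:
move_arm([
  {"slide": [-0.3,-0.275,0.072],"yaw": 0.212,"claw": -1},
  {"slide": [-0.3,-0.275,0.072],"yaw": 0.212,"claw": -1},
  {"slide": [-0.3,-0.275,0.072],"yaw": 0.212,"claw": -1},
  {"slide": [-0.3,-0.275,0.072],"yaw": 0.212,"claw": -1},
  {"slide": [-0.3,-0.275,0.072],"yaw": 0.212,"claw": -1},
])

```text
time: 0.8
eef_pos: [332.9, 413.4, 219.4]
ee_rot: [1.587, 2.709, -0.006]
ft_force: [0.3, 1.0, 0.8]
opening: 1.001
```

Request:
move_arm([
  {"slide": [-0.431,-0.053,0.08],"yaw": 0.222,"claw": -1},
  {"slide": [-0.431,-0.053,0.08],"yaw": 0.222,"claw": -1},
  {"slide": [-0.431,-0.053,0.08],"yaw": 0.222,"claw": -1},
  {"slide": [-0.431,-0.053,0.08],"yaw": 0.222,"claw": -1},
  {"slide": [-0.431,-0.053,0.08],"yaw": 0.222,"claw": -1},
])

```text
time: 1.3
eef_pos: [415.7, 215.5, 179.9]
ee_rot: [2.416, 2.007, -0.002]
ft_force: [-0.3, -0.6, -0.0]
opening: 1.002
```

Request:
move_arm([
  {"slide": [-0.328,0.21,0.06],"yaw": 0.211,"claw": -1},
  {"slide": [-0.328,0.21,0.06],"yaw": 0.211,"claw": -1},
  {"slide": [-0.328,0.21,0.06],"yaw": 0.211,"claw": -1},
  {"slide": [-0.328,0.21,0.06],"yaw": 0.211,"claw": -1},
  {"slide": [-0.328,0.21,0.06],"yaw": 0.211,"claw": -1},
])

```text
time: 1.8
eef_pos: [491.5, 33.6, 150.3]
ee_rot: [2.937, 1.105, 0.001]
ft_force: [-0.8, 1.0, -0.2]
opening: 1.0
```

Request:
move_arm([
  {"slide": [0.003,0.065,0.06],"yaw": 0.163,"claw": -1},
  {"slide": [0.003,0.065,0.06],"yaw": 0.163,"claw": -1},
  {"slide": [0.003,0.065,0.06],"yaw": 0.163,"claw": -1},
  {"slide": [0.003,0.065,0.06],"yaw": 0.163,"claw": -1},
])

```text
time: 2.2
eef_pos: [512.6, 17.0, 119.9]
ee_rot: [3.122, 0.341, -0.001]
ft_force: [0.1, 1.3, 0.2]
opening: 0.996
```

```bash
python3 - <<'E'
from bench import bot
from h import *
p,a,q=pose(bot); print(p,a,q["time"],q["ft_force"],q["joints"])
plan(p,a,[(513.5,17,55,-77.4)])
E
```

```text
[512.64950409  17.0464824  119.86413955] -77.54269766547966 2.2 [0.05749087 1.25120142 0.21255816] [-0.63007911  0.50151985  0.66531372  2.0717257  -0.46641635  0.71876442
 -1.01840649]
slide [0.002, 0.0, 0.13] yaw -0.0008 rows 1.3
```

Request:
move_arm([
  {"slide": [0.002,0,0.06],"yaw": 0,"claw": -1},
  {"slide": [0.002,0,0.12],"yaw": 0,"claw": -1},
  {"slide": [0.002,0,0.16],"yaw": 0,"claw": -1},
  {"slide": [0.002,0,0.18],"yaw": 0,"claw": -1},
  {"slide": [0.002,0,0.18],"yaw": 0,"claw": -1},
])

```text
time: 2.7
eef_pos: [513.0, 17.5, 29.4]
ee_rot: [3.122, 0.348, -0.003]
ft_force: [-0.4, -0.3, -0.1]
opening: 1.0
```

Request:
move_arm([
  {"slide": [0,0,0],"yaw": 0,"claw": -0.5},
  {"slide": [0,0,0],"yaw": 0,"claw": -0.5},
  {"slide": [0,0,0],"yaw": 0,"claw": -0.5},
])

```text
time: 3.0
eef_pos: [514.3, 17.8, 31.3]
ee_rot: [-3.122, -0.349, -0.003]
ft_force: [-0.2, 0.4, -0.2]
opening: 0.751
```

Request:
move_arm([
  {"slide": [0,0,0],"yaw": 0,"claw": 1},
  {"slide": [0,0,0],"yaw": 0,"claw": 1},
  {"slide": [0,0,0],"yaw": 0,"claw": 1},
  {"slide": [0,0,0],"yaw": 0,"claw": 1},
])

```text
time: 3.4
eef_pos: [514.5, 17.5, 31.5]
ee_rot: [-3.122, -0.349, -0.003]
ft_force: [-2.2, -1.5, 6.8]
opening: 0.695
```

```bash
python3 - <<'E'
from bench import bot
from h import *
p,a,q=pose(bot); print(p,a,q["time"],q["ft_force"],q["opening"])
plan(p,a,[(p[0],p[1],140,-77.4)])
E
```

```text
[514.48091632  17.51486699  31.53709083] -77.25712231320435 3.4 [-2.18698544 -1.49316271  6.84977369] 0.6949243640808104
slide [0.0, 0.0, -0.217] yaw 0.0008 rows 2.2
```

```bash
python3 - <<'E'
from h import *
plan((514.5,17.5,31.5),-77.3,[(514.5,17.5,60,-77.3),(514.5,17.5,150,-77.3),(512,-110,150,-46),(507,-262.4,140,-10.1)])
E
```

```text
slide [0.0, 0.0, -0.057] yaw -0.0 rows 0.6
slide [0.0, 0.0, -0.18] yaw -0.0 rows 1.8
slide [-0.061, 0.248, -0.0] yaw -0.1739 rows 3.6
slide [-0.219, 0.212, 0.02] yaw -0.1994 rows 4.2
```

Request:
move_arm([
  {"slide": [0,0,-0.01],"yaw": 0,"claw": 1},
  {"slide": [0,0,-0.03],"yaw": 0,"claw": 1},
  {"slide": [0,0,-0.06],"yaw": 0,"claw": 1},
  {"slide": [0,0,-0.06],"yaw": 0,"claw": 1},
])

```text
time: 3.8
eef_pos: [515.0, 17.7, 62.5]
ee_rot: [-3.122, -0.349, -0.006]
ft_force: [0.4, -1.0, -2.2]
opening: 0.693
```

Request:
move_arm([
  {"slide": [0,0,-0.08],"yaw": 0,"claw": 1},
  {"slide": [0,0,-0.176],"yaw": 0,"claw": 1},
  {"slide": [0,0,-0.176],"yaw": 0,"claw": 1},
])

```text
time: 4.1
eef_pos: [517.1, 17.4, 153.4]
ee_rot: [-3.121, -0.348, -0.016]
ft_force: [-0.8, 0.8, -1.9]
opening: 0.694
```

Request:
move_arm([
  {"slide": [-0.012,0.05,0],"yaw": -0.035,"claw": 1},
  {"slide": [-0.03,0.12,0],"yaw": -0.08,"claw": 1},
  {"slide": [-0.045,0.19,0],"yaw": -0.127,"claw": 1},
  {"slide": [-0.061,0.248,0],"yaw": -0.174,"claw": 1},
  {"slide": [-0.061,0.248,0],"yaw": -0.174,"claw": 1},
])

```text
time: 4.6
eef_pos: [510.1, -115.4, 148.4]
ee_rot: [2.913, 1.17, -0.001]
ft_force: [-0.2, -0.6, -2.1]
opening: 0.692
```

Request:
move_arm([
  {"slide": [-0.055,0.053,0],"yaw": -0.045,"claw": 1},
  {"slide": [-0.11,0.106,0],"yaw": -0.09,"claw": 1},
  {"slide": [-0.165,0.16,0.01],"yaw": -0.14,"claw": 1},
  {"slide": [-0.2,0.195,0.018],"yaw": -0.18,"claw": 1},
  {"slide": [-0.219,0.212,0.02],"yaw": -0.199,"claw": 1},
])

```text
time: 5.1
eef_pos: [505.2, -264.5, 137.5]
ee_rot: [-2.408, -2.017, 0.002]
ft_force: [0.7, 0.3, -1.1]
opening: 0.693
```

Request:
move_arm([
  {"slide": [0,0,0],"yaw": 0,"claw": 1},
  {"slide": [0,0,0],"yaw": 0,"claw": 1},
  {"slide": [0,0,0],"yaw": 0,"claw": 1},
])

```text
time: 5.4
eef_pos: [506.6, -260.5, 138.0]
ee_rot: [-2.407, -2.017, -0.001]
ft_force: [0.0, 0.8, -3.1]
opening: 0.691
```

```bash
python3 - <<'E'
from bench import bot
from h import *
t=bot.grab_frame("top"); s=bot.grab_frame("scene")
p,a,q=pose(bot); print(p,a,q["time"],q["ft_force"],q["opening"])
cv2.imwrite("pics/h1.png",np.hstack([crop(t,370,170,110,100,4),crop(s,190,40,120,133,3)]))
E
```

```text
[ 506.66262034 -260.71864015  138.22264087] -10.038509131878545 5.5 [ 0.12900736 -0.51387959 -1.45374299] 0.691128560990031Traceback (most recent call last):
  File "<stdin>", line 5, in <module>
    return _nx.concatenate(arrs, 1, dtype=dtype, casting=casting)
           ~~~~~~~~~~~~~~~^^^^^^^^^^^^^^^^^^^^^^^^^^^^^^^^^^^^^^^
ValueError: all the input array dimensions except for the concatenation axis must match exactly, but along dimension 0, the array at index 0 has size 400 and the array at index 1 has size 399
```

```bash
python3 - <<'E'
from bench import bot
from h import *
t=bot.grab_frame("top"); s=bot.grab_frame("scene")
cv2.imwrite("pics/t1.png",t["pixels"][:,:,::-1]);cv2.imwrite("pics/s1.png",s["pixels"][:,:,::-1])
cv2.imwrite("pics/h1.png",np.hstack([crop(t,370,170,90,100,4),crop(s,215,75,100,100,4)]))
E
```

```text
(no output)
```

View pics/h1.png

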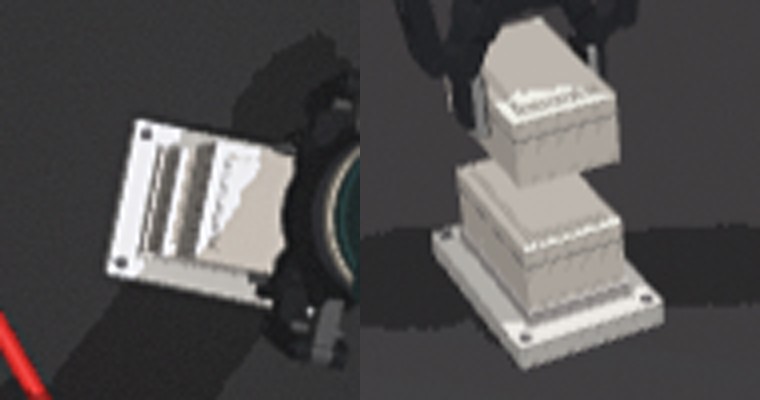

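```bash
python3 - <<'E'
from bench import bot
from h import *
s=bot.grab_frame("scene")
P=lambda x,y,z: cast(s,(215+(x+.5-360)/4-.5,75+(y+.5)/4-.5),z)[:2]
for n,L in (("mid",[(522,187,106.7),(618,160,106.7),(515,128,146.7),(612,92,146.7)]),("low",[(528,312,25),(625,275,25),(528,252,65),(622,217,65)])):
    print(n,[np.round(P(*q),1).tolist() for q in L])
# expected low near-end corners from carrier pose, and pixel in crop
c=np.array([506.3,-264.2]);u=np.array([.175,.985]);v=np.array([.985,-.175])
for z in(25,65):
  for k in(-30,30):
    w=c+48*u+k*v; x=proj(s,[*w,z]); print(np.round(w,1),z,np.round([360+(x[0]-215+.5)*4,(x[1]-75+.5)*4],1))
p,a,q=pose(bot);u=np.array([-np.sin(np.radians(a)),np.cos(np.radians(a))]);v=np.array([np.cos(np.radians(a)),np.sin(np.radians(a))]);c=p[:2]-1.8*u
for z in(106.7,146.7):
  for k in(-30,30):
    w=c+48*u+k*v; x=proj(s,[*w,z]); print("mid pred",np.round(w,1),z,np.round([360+(x[0]-215+.5)*4,(x[1]-75+.5)*4],1))
E
```

```text
mid [[541.0, -222.6], [485.1, -211.5], [544.6, -217.7], [483.7, -215.2]]
low [[545.0, -223.2], [481.2, -217.1], [541.6, -222.2], [481.0, -216.9]]
[ 485.2 -211.7] 25 [625.6 282.3]
[ 544.2 -222.2] 25 [530.6 312.8]
[ 485.2 -211.7] 65 [622.1 224.1]
[ 544.2 -222.2] 65 [524.6 254.2]
mid pred [ 485.1 -210.8] 106.7 [619.3 161. ]
mid pred [ 544.2 -221.3] 106.7 [519.  190.6]
mid pred [ 485.1 -210.8] 146.7 [615.4  96.6]
mid pred [ 544.2 -221.3] 146.7 [512.4 125.5]
```

Request:
move_arm([
  {"slide": [-0.004,0,0.02],"yaw": 0,"claw": 1},
  {"slide": [-0.004,0,0.04],"yaw": 0,"claw": 1},
  {"slide": [-0.004,0,0.058],"yaw": 0,"claw": 1},
  {"slide": [-0.004,0,0.066],"yaw": 0,"claw": 1},
  {"slide": [-0.004,0,0.066],"yaw": 0,"claw": 1},
])

```text
time: 6.15
eef_pos: [505.3, -264.2, 104.1]
ee_rot: [-2.408, -2.015, 0.002]
ft_force: [0.3, -0.1, -1.7]
opening: 0.695
```

Request:
move_arm([
  {"slide": [0,0,0.002],"yaw": 0,"claw": 1},
  {"slide": [0,0,0.004],"yaw": 0,"claw": 1},
  {"slide": [0,0,0.004],"yaw": 0,"claw": 1},
])

```text
time: 6.45
eef_pos: [506.0, -264.4, 103.5]
ee_rot: [2.408, 2.017, 0.0]
ft_force: [-0.3, -0.0, -1.1]
opening: 0.691
```

Request:
move_arm([
  {"slide": [0.002,0,0.002],"yaw": 0,"claw": 1},
  {"slide": [0.002,0,0.002],"yaw": 0,"claw": 1},
])

```text
time: 6.65
eef_pos: [506.1, -263.2, 102.3]
ee_rot: [2.409, 2.017, 0.0]
ft_force: [-0.4, -0.5, -2.7]
opening: 0.692
```

Request:
move_arm([
  {"slide": [0,0,0.002],"yaw": 0,"claw": 1},
  {"slide": [0,0,0.002],"yaw": 0,"claw": 1},
])

```text
time: 6.85
eef_pos: [506.0, -263.3, 101.2]
ee_rot: [-2.409, -2.017, -0.0]
ft_force: [-0.6, 0.1, -3.0]
opening: 0.696
```

Request:
move_arm([
  {"slide": [0,0,0.002],"yaw": 0,"claw": 1},
  {"slide": [0,0,0.002],"yaw": 0,"claw": 1},
])

```text
time: 7.05
eef_pos: [506.0, -263.3, 100.2]
ee_rot: [-2.409, -2.017, 0.0]
ft_force: [-0.4, -0.4, -2.3]
opening: 0.691
```

Request:
move_arm([
  {"slide": [0,0,0.002],"yaw": 0,"claw": 1},
  {"slide": [0,0,0.002],"yaw": 0,"claw": 1},
])

```text
time: 7.25
eef_pos: [506.0, -263.3, 99.2]
ee_rot: [-2.409, -2.017, 0.0]
ft_force: [-0.2, 0.7, -2.8]
opening: 0.688
```

Request:
move_arm([
  {"slide": [0,0,0.002],"yaw": 0,"claw": 1},
  {"slide": [0,0,0.002],"yaw": 0,"claw": 1},
])

```text
time: 7.45
eef_pos: [506.0, -263.3, 98.2]
ee_rot: [-2.409, -2.017, 0.0]
ft_force: [-0.5, -1.0, -2.2]
opening: 0.693
```

```bash
cat > st.py <<'E'
from bench import bot
from h import *
P=[];F=[]
for i in range(3):
    bot.grab_frame("top"); p,a,q=pose(bot);P.append(p);F.append(q["ft_force"])
print(np.round(np.mean(P,0),1),round(a,1),q["time"],np.round(F,1).tolist(),round(q["opening"],3))
E
python3 st.py
```

```text
[ 506.  -263.4   98.2] -10.1 7.6 [[-0.1, -0.3, -2.5], [0.3, 1.1, -1.8], [0.6, -0.1, -1.6]] 0.691
```

Request:
move_arm([
  {"slide": [0,0,0.001],"yaw": 0,"claw": 1},
  {"slide": [0,0,0.002],"yaw": 0,"claw": 1},
  {"slide": [0,0,0.002],"yaw": 0,"claw": 1},
])

```text
time: 7.9
eef_pos: [506.0, -263.3, 97.2]
ee_rot: [-2.409, -2.017, 0.0]
ft_force: [0.4, -0.9, -2.1]
opening: 0.692
```

Request:
move_arm([
  {"slide": [0,0,0.001],"yaw": 0,"claw": 1},
  {"slide": [0,0,0.001],"yaw": 0,"claw": 1},
])

```text
time: 8.1
eef_pos: [506.0, -263.3, 96.7]
ee_rot: [-2.409, -2.017, 0.0]
ft_force: [-0.8, 0.1, -1.8]
opening: 0.692
```

Request:
move_arm([
  {"slide": [0,0,0.001],"yaw": 0,"claw": 1},
  {"slide": [0,0,0.001],"yaw": 0,"claw": 1},
])

```text
time: 8.3
eef_pos: [506.1, -263.4, 96.6]
ee_rot: [-2.409, -2.017, -0.0]
ft_force: [-1.5, 0.4, 1.8]
opening: 0.692
```

Request:
move_arm([
  {"slide": [0,0,0.001],"yaw": 0,"claw": 1},
  {"slide": [0,0,0.001],"yaw": 0,"claw": 1},
])

```text
time: 8.5
eef_pos: [506.1, -263.4, 96.6]
ee_rot: [-2.409, -2.017, -0.001]
ft_force: [-2.1, 1.1, 6.6]
opening: 0.694
```

Request:
move_arm([
  {"slide": [0,0,-0.001],"yaw": 0,"claw": 1},
  {"slide": [0,0,-0.001],"yaw": 0,"claw": -0.3},
  {"slide": [0,0,-0.001],"yaw": 0,"claw": -0.45},
  {"slide": [0,0,-0.001],"yaw": 0,"claw": -0.6},
  {"slide": [0,0,-0.001],"yaw": 0,"claw": -1},
])

```text
time: 9.0
eef_pos: [506.2, -263.4, 96.2]
ee_rot: [2.408, 2.017, 0.0]
ft_force: [-0.0, 0.3, 0.6]
opening: 0.945
```

Request:
move_arm([
  {"slide": [0,0,0],"yaw": 0,"claw": -1},
  {"slide": [0,0,0],"yaw": 0,"claw": -1},
  {"slide": [0,0,-0.04],"yaw": 0,"claw": -1},
  {"slide": [0,0,-0.12],"yaw": 0,"claw": -1},
  {"slide": [0,0,-0.16],"yaw": 0,"claw": -1},
])

```text
time: 9.5
eef_pos: [506.9, -264.1, 178.7]
ee_rot: [2.407, 2.015, 0.002]
ft_force: [-0.1, 0.7, 0.1]
opening: 0.998
```

```bash
python3 st.py; python3 - <<'E'
from bench import bot
from h import *
p,a,q=pose(bot)
u=np.array([.077,.997])
c=np.array([525.4,307.4]);E=c-20*u; print("E",E)
plan(p,a,[(512,-40,190,-8),(520,190,180,-5),(*(c+[0,0]),150,-4.4),(*c,115,-4.4)])
E
```

```text
[ 507.6 -264.3  179.5] -10.1 9.65 [[1.0, -0.9, 1.5], [0.6, 0.5, 0.8], [-0.9, -0.3, -0.1]] 1.002
E [523.86 287.46]
slide [0.442, -0.068, -0.025] yaw -0.0118 rows 4.5
slide [0.458, -0.048, 0.02] yaw -0.0167 rows 4.6
slide [0.235, -0.01, 0.06] yaw -0.0033 rows 2.4
slide [0.0, 0.0, 0.07] yaw -0.0 rows 0.7
```

Request:
move_arm([
  {"slide": [0.08,-0.012,-0.025],"yaw": -0.002,"claw": -1},
  {"slide": [0.18,-0.027,-0.025],"yaw": -0.005,"claw": -1},
  {"slide": [0.28,-0.042,-0.025],"yaw": -0.008,"claw": -1},
  {"slide": [0.38,-0.058,-0.025],"yaw": -0.01,"claw": -1},
  {"slide": [0.442,-0.068,-0.025],"yaw": -0.012,"claw": -1},
])

```text
time: 10.15
eef_pos: [510.3, -35.8, 187.4]
ee_rot: [-2.364, -2.065, 0.002]
ft_force: [-0.1, 0.2, -0.2]
opening: 1.003
```

Request:
move_arm([
  {"slide": [0.1,-0.01,0.005],"yaw": -0.004,"claw": -1},
  {"slide": [0.2,-0.02,0.01],"yaw": -0.008,"claw": -1},
  {"slide": [0.3,-0.03,0.015],"yaw": -0.012,"claw": -1},
  {"slide": [0.4,-0.041,0.02],"yaw": -0.015,"claw": -1},
  {"slide": [0.458,-0.048,0.02],"yaw": -0.017,"claw": -1},
])

```text
time: 10.65
eef_pos: [517.7, 194.7, 177.0]
ee_rot: [-2.308, -2.129, 0.003]
ft_force: [-0.7, -0.7, -0.9]
opening: 0.997
```

Request:
move_arm([
  {"slide": [0.08,-0.003,0],"yaw": -0.003,"claw": -1},
  {"slide": [0.16,-0.006,0],"yaw": -0.003,"claw": -1},
  {"slide": [0.2,-0.008,0],"yaw": -0.003,"claw": -1},
  {"slide": [0.225,-0.009,0],"yaw": -0.003,"claw": -1},
  {"slide": [0.227,-0.01,0.03],"yaw": -0.003,"claw": -1},
])

```text
time: 11.15
eef_pos: [524.9, 305.0, 164.3]
ee_rot: [2.303, 2.136, 0.005]
ft_force: [0.4, 0.1, 0.1]
opening: 0.999
```

```bash
python3 st.py; python3 - <<'E'
from bench import bot
from h import *
p,a,q=pose(bot)
plan(p,a,[(525.1,303.4,98,-4.4)])
E
```

```text
[523.1 301.5 161.2] -4.5 11.3 [[-1.5, -0.8, -2.7], [-1.3, -0.4, 0.1], [0.2, -0.5, -0.5]] 1.001
slide [0.005, 0.003, 0.128] yaw -0.0006 rows 1.3
```

Request:
move_arm([
  {"slide": [0.003,0.003,0.04],"yaw": 0,"claw": -1},
  {"slide": [0.003,0.003,0.08],"yaw": 0,"claw": -1},
  {"slide": [0.003,0.003,0.11],"yaw": 0,"claw": -1},
  {"slide": [0.003,0.003,0.128],"yaw": 0,"claw": -1},
  {"slide": [0.003,0.003,0.128],"yaw": 0,"claw": -1},
])

```text
time: 11.8
eef_pos: [525.2, 304.0, 98.6]
ee_rot: [-2.305, -2.134, 0.004]
ft_force: [-0.7, -0.5, -0.3]
opening: 1.001
```

Request:
move_arm([
  {"slide": [0,0,0],"yaw": 0,"claw": -0.5},
  {"slide": [0,0,0],"yaw": 0,"claw": -0.5},
  {"slide": [0,0,0],"yaw": 0,"claw": -0.37},
  {"slide": [0,0,0],"yaw": 0,"claw": -0.37},
  {"slide": [0,0,0],"yaw": 0,"claw": -0.37},
])

```text
time: 12.3
eef_pos: [526.1, 305.5, 101.0]
ee_rot: [2.304, 2.135, 0.002]
ft_force: [-2.1, -0.7, 6.5]
opening: 0.697
```

```bash
python3 st.py; python3 - <<'E'
from bench import bot
from h import *
s=bot.grab_frame("scene"); cv2.imwrite("pics/g2.png",crop(s,390,190,130,140,4))
E
```

```text
[526.1 305.5 101. ] -4.4 12.45 [[-1.6, -0.3, 6.3], [-2.0, -1.7, 5.7], [-0.7, -0.1, 7.2]] 0.694
```

View pics/g2.png

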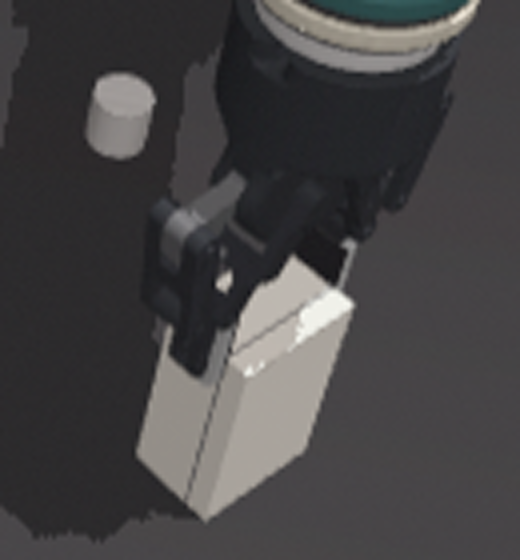

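```bash
python3 - <<'E'
import numpy as np
r=np.hypot(18,83);f0=np.arctan2(83,-18)
for d in range(0,95,3):
    f=f0-np.radians(d); print(d,np.round([-(r*np.cos(f)+18)/500,-(r*np.sin(f)-83)/500],4),end="; ")
E
```

```text
0 [-0. -0.]; 3 [-0.0087 -0.0017]; 6 [-0.0175 -0.0029]; 9 [-0.0264 -0.0036]; 12 [-0.0353 -0.0039]; 15 [-0.0442 -0.0037]; 18 [-0.0531 -0.003 ]; 21 [-0.0619 -0.0019]; 24 [-0.0706 -0.0003]; 27 [-0.0793  0.0017]; 30 [-0.0878  0.0042]; 33 [-0.0962  0.0072]; 36 [-0.1044  0.0105]; 39 [-0.1125  0.0143]; 42 [-0.1203  0.0185]; 45 [-0.1279  0.0232]; 48 [-0.1353  0.0282]; 51 [-0.1424  0.0336]; 54 [-0.1491  0.0393]; 57 [-0.1556  0.0454]; 60 [-0.1618  0.0518]; 63 [-0.1676  0.0586]; 66 [-0.173   0.0656]; 69 [-0.1781  0.0729]; 72 [-0.1828  0.0805]; 75 [-0.187   0.0883]; 78 [-0.1909  0.0963]; 81 [-0.1943  0.1045]; 84 [-0.1973  0.1128]; 87 [-0.1999  0.1214]; 90 [-0.202  0.13 ]; 93 [-0.2037  0.1387];
```

Request:
move_arm([
  {"slide": [-0.009,0,-0.001],"yaw": 0,"claw": -0.39},
  {"slide": [-0.0175,0,-0.002],"yaw": 0,"claw": -0.39},
  {"slide": [-0.026,0,-0.003],"yaw": 0,"claw": -0.39},
  {"slide": [-0.035,0,-0.003],"yaw": 0,"claw": -0.39},
  {"slide": [-0.044,0,-0.003],"yaw": 0,"claw": -0.39},
])

```text
time: 13.0
eef_pos: [523.8, 282.6, 101.1]
ee_rot: [-2.305, -2.135, 0.001]
ft_force: [0.4, 0.7, -2.8]
opening: 0.695
```

```bash
python3 - <<'E'
from bench import bot
from h import *
p,a,q=pose(bot); print(p,q["ft_force"],q["torque"],q["opening"])
s=bot.grab_frame("scene"); cv2.imwrite("pics/g3.png",crop(s,390,190,130,140,4))
E
```

```text
[523.80511513 282.64016031 101.09067266] [ 0.36971525  0.65224756 -2.83799821] [-0.07876148 -0.04440581 -0.05845714] 0.6945855763248037
```

View pics/g3.png

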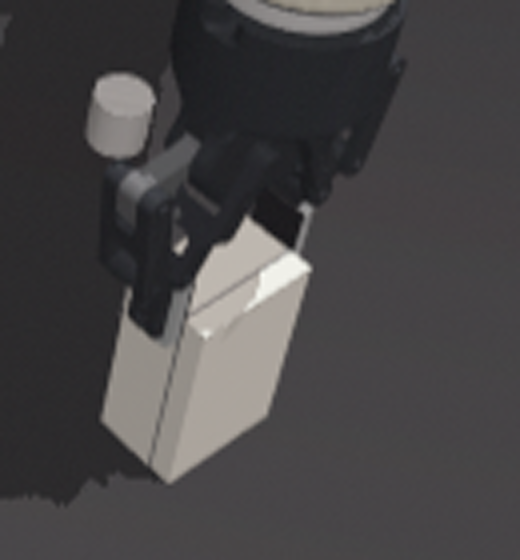

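Request:
move_arm([
  {"slide": [0,0,0.001],"yaw": 0,"claw": -0.4},
  {"slide": [0,0,0.002],"yaw": 0,"claw": -0.4},
  {"slide": [0,0,0.002],"yaw": 0,"claw": -0.4},
])

```text
time: 13.35
eef_pos: [523.9, 282.8, 100.7]
ee_rot: [-2.304, -2.135, 0.002]
ft_force: [-2.3, -1.8, 5.8]
opening: 0.704
```

Request:
move_arm([
  {"slide": [0,0,0.001],"yaw": 0,"claw": -0.4},
  {"slide": [0,0,0.001],"yaw": 0,"claw": -0.4},
])

```text
time: 13.55
eef_pos: [523.8, 283.0, 100.6]
ee_rot: [-2.304, -2.135, 0.002]
ft_force: [-4.5, -2.1, 8.3]
opening: 0.699
```

Request:
move_arm([
  {"slide": [-0.005,0,0],"yaw": 0,"claw": -0.4},
  {"slide": [-0.01,0,0],"yaw": 0,"claw": -0.4},
])

```text
time: 13.75
eef_pos: [523.4, 280.1, 100.7]
ee_rot: [-2.302, -2.135, -0.003]
ft_force: [-3.6, 3.8, 6.7]
opening: 0.706
```

Request:
move_arm([
  {"slide": [-0.005,0,0],"yaw": 0,"claw": -0.4},
  {"slide": [-0.01,0,0],"yaw": 0,"claw": -0.4},
])

```text
time: 13.95
eef_pos: [523.0, 275.4, 100.9]
ee_rot: [-2.302, -2.136, -0.003]
ft_force: [-3.7, 2.5, 7.8]
opening: 0.7
```

```bash
python3 - <<'E'
from bench import bot
from h import *
p,a,q=pose(bot); print(p,q["ft_force"],q["torque"],q["opening"])
E
```

```text
[523.01924144 275.43539346 100.93490993] [-3.74087217  2.45883915  7.75808819] [ 0.71121683  0.81348655 -0.00239542] 0.6998668173139295
```

```bash
python3 - <<'E'
from bench import bot
from h import *
s=bot.grab_frame("scene"); cv2.imwrite("pics/g4.png",crop(s,370,180,130,130,4))
E
```

```text
(no output)
```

View pics/g4.png

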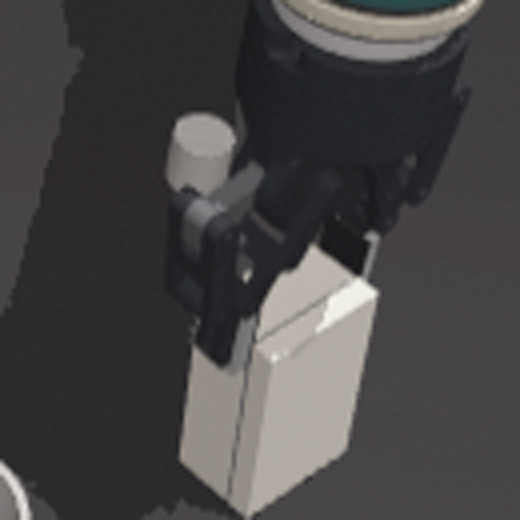

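```bash
python3 - <<'E'
import numpy as np
r=84.9;f0=np.radians(97.3);s0=r*np.cos(f0);h0=r*np.sin(f0)
for d in range(0,90,3):
    f=f0-np.radians(d); print(d+5,np.round([-(r*np.cos(f)-s0)/500,-(r*np.sin(f)-h0)/500],4),end="; ")
E
```

```text
5 [-0. -0.]; 8 [-0.0088 -0.0009]; 11 [-0.0177 -0.0013]; 14 [-0.0266 -0.0013]; 17 [-0.0355 -0.0008]; 20 [-0.0443  0.0002]; 23 [-0.0531  0.0016]; 26 [-0.0618  0.0035]; 29 [-0.0704  0.0058]; 32 [-0.0788  0.0086]; 35 [-0.0871  0.0118]; 38 [-0.0952  0.0154]; 41 [-0.1031  0.0195]; 44 [-0.1108  0.024 ]; 47 [-0.1182  0.0288]; 50 [-0.1254  0.0341]; 53 [-0.1323  0.0397]; 56 [-0.1389  0.0457]; 59 [-0.1452  0.052 ]; 62 [-0.1511  0.0586]; 65 [-0.1566  0.0655]; 68 [-0.1618  0.0727]; 71 [-0.1667  0.0802]; 74 [-0.1711  0.0879]; 77 [-0.1751  0.0959]; 80 [-0.1787  0.104 ]; 83 [-0.1818  0.1123]; 86 [-0.1846  0.1208]; 89 [-0.1868  0.1294]; 92 [-0.1886  0.1381];
```

Request:
move_arm([
  {"slide": [-0.006,0,0],"yaw": 0,"claw": -0.4},
  {"slide": [-0.012,0,0],"yaw": 0,"claw": -0.4},
  {"slide": [-0.018,0,0],"yaw": 0,"claw": -0.4},
])

```text
time: 14.3
eef_pos: [522.4, 266.0, 100.9]
ee_rot: [-2.302, -2.136, -0.003]
ft_force: [-3.2, 1.8, 7.1]
opening: 0.702
```

Request:
move_arm([
  {"slide": [-0.009,0,0],"yaw": 0,"claw": -0.4},
  {"slide": [-0.018,0,0.0005],"yaw": 0,"claw": -0.4},
  {"slide": [-0.026,0,0.0015],"yaw": 0,"claw": -0.4},
  {"slide": [-0.035,0,0.003],"yaw": 0,"claw": -0.4},
])

```text
time: 14.7
eef_pos: [521.0, 246.8, 98.4]
ee_rot: [-2.304, -2.136, 0.0]
ft_force: [-2.3, 0.0, 4.0]
opening: 0.695
```

```bash
python3 - <<'E'
from bench import bot
from h import *
p,a,q=pose(bot); print(p,q["ft_force"],q["torque"],q["opening"])
s=bot.grab_frame("scene"); cv2.imwrite("pics/g5.png",crop(s,370,180,130,130,4))
E
```

```text
[521.02768828 246.79781097  98.41425823] [-2.3429426   0.02298459  4.00646558] [0.29210164 0.63766749 0.04015983] 0.6945106932002449
```

View pics/g5.png

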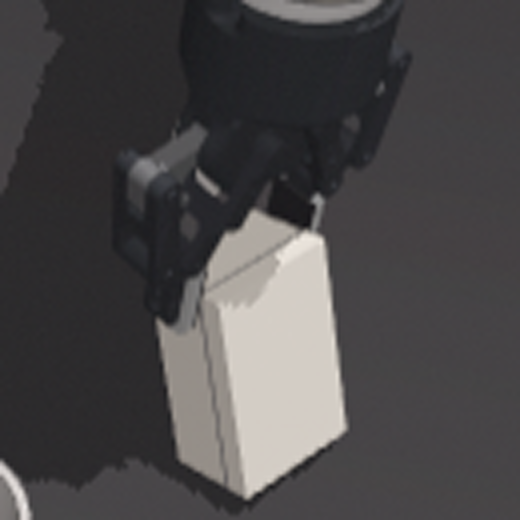

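Request:
move_arm([
  {"slide": [-0.008,0,0.0015],"yaw": 0,"claw": -0.4},
  {"slide": [-0.015,0,0.004],"yaw": 0,"claw": -0.4},
  {"slide": [-0.023,0,0.0065],"yaw": 0,"claw": -0.4},
  {"slide": [-0.031,0,0.01],"yaw": 0,"claw": -0.4},
])

```text
time: 15.15
eef_pos: [519.9, 230.7, 93.2]
ee_rot: [2.305, 2.135, -0.001]
ft_force: [-2.6, -1.1, 5.9]
opening: 0.694
```

Request:
move_arm([
  {"slide": [0,0,0],"yaw": 0,"claw": -0.4},
])

```text
time: 15.25
eef_pos: [519.8, 230.1, 92.9]
ee_rot: [2.305, 2.134, -0.002]
ft_force: [-2.2, -1.0, 3.8]
opening: 0.698
```

```bash
python3 - <<'E'
from bench import bot
from h import *
p,a,q=pose(bot); print(p,q["ft_force"],q["torque"],q["opening"])
s=264.8-p[1]; print("tilt by s",102.2-np.degrees(np.arccos(s/84.9)),"by h",102.2-np.degrees(np.arcsin((p[2]-18)/84.9)))
E
```

```text
[519.84507457 230.07813623  92.87482748] [-2.24735201 -1.01795357  3.83827873] [-0.17498881  0.60878412  0.04655353] 0.6976505971323644
tilt by s 36.340378049111436 by h 40.325412101747695
```

Request:
move_arm([
  {"slide": [-0.009,0,0.004],"yaw": 0,"claw": -0.4},
  {"slide": [-0.018,0,0.009],"yaw": 0,"claw": -0.4},
  {"slide": [-0.026,0,0.014],"yaw": 0,"claw": -0.4},
  {"slide": [-0.034,0,0.0195],"yaw": 0,"claw": -0.4},
  {"slide": [-0.041,0,0.025],"yaw": 0,"claw": -0.4},
])

```text
time: 15.75
eef_pos: [518.4, 209.9, 80.7]
ee_rot: [2.304, 2.135, -0.002]
ft_force: [-2.9, -2.7, 5.7]
opening: 0.697
```

```bash
python3 - <<'E'
from bench import bot
from h import *
p,a,q=pose(bot); print(p,q["ft_force"],q["torque"],q["opening"])
s=264.8-p[1]; print("tilt by s",102.2-np.degrees(np.arccos(s/84.9)),"by h",102.2-np.degrees(np.arcsin((p[2]-18)/84.9)))
E
```

```text
[518.40409917 209.91889776  80.65905758] [-2.91644616 -2.74200619  5.68442182] [-0.22583118  0.73026372  0.12069177] 0.6971970266080855
tilt by s 52.47226499333907 by h 54.635818287088625
```

Request:
move_arm([
  {"slide": [-0.0065,0,0.006],"yaw": 0,"claw": -0.4},
  {"slide": [-0.013,0,0.0125],"yaw": 0,"claw": -0.4},
  {"slide": [-0.0185,0,0.019],"yaw": 0,"claw": -0.4},
  {"slide": [-0.024,0,0.026],"yaw": 0,"claw": -0.4},
  {"slide": [-0.029,0,0.033],"yaw": 0,"claw": -0.4},
])

```text
time: 16.25
eef_pos: [517.2, 194.2, 64.1]
ee_rot: [2.305, 2.133, -0.004]
ft_force: [-3.4, -4.6, 7.8]
opening: 0.701
```

```bash
python3 - <<'E'
from bench import bot
from h import *
p,a,q=pose(bot); print(p,q["ft_force"],q["torque"],q["opening"])
s=264.8-p[1]; print("tilt by s",102.2-np.degrees(np.arccos(s/84.9)),"by h",102.2-np.degrees(np.arcsin((p[2]-18)/84.9)))
s=bot.grab_frame("scene"); cv2.imwrite("pics/g6.png",crop(s,340,170,150,130,4))
E
```

```text
[517.21304488 194.17709728  64.10215678] [-3.40864482 -4.58653877  7.82356501] [-0.78262686  0.79174457  0.15716462] 0.7006669821359619
tilt by s 68.48783611582672 by h 69.31073292187673
```

View pics/g6.png

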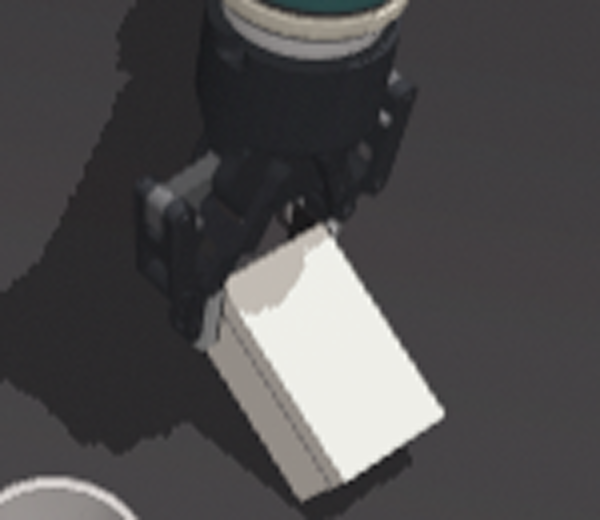

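Request:
move_arm([
  {"slide": [-0.005,0,0.008],"yaw": 0,"claw": -0.4},
  {"slide": [-0.009,0,0.0155],"yaw": 0,"claw": -0.4},
  {"slide": [-0.013,0,0.0235],"yaw": 0,"claw": -0.4},
  {"slide": [-0.0165,0,0.0315],"yaw": 0,"claw": -0.4},
  {"slide": [-0.019,0,0.038],"yaw": 0,"claw": -0.4},
])

```text
time: 16.8
eef_pos: [516.8, 184.4, 44.9]
ee_rot: [2.305, 2.133, -0.003]
ft_force: [-2.1, -4.2, 4.9]
opening: 0.699
```

```bash
python3 - <<'E'
from bench import bot
from h import *
p,a,q=pose(bot); print(p,q["ft_force"],q["torque"],q["opening"])
s=264.8-p[1]; print("tilt by s",102.2-np.degrees(np.arccos(s/84.9)),"by h",102.2-np.degrees(np.arcsin((p[2]-18)/84.9)))
E
```

```text
[516.78488046 184.43137522  44.89398884] [-2.12209336 -4.24499337  4.90194075] [-0.68020598  0.42682392  0.10179246] 0.6989322752060871
tilt by s 83.39602703007924 by h 83.73214623073594
```

Request:
move_arm([
  {"slide": [-0.002,0,0.004],"yaw": 0,"claw": -0.4},
  {"slide": [-0.003,0,0.008],"yaw": 0,"claw": -0.4},
  {"slide": [-0.004,0,0.012],"yaw": 0,"claw": -0.4},
])

```text
time: 17.1
eef_pos: [516.8, 182.8, 39.0]
ee_rot: [2.305, 2.133, -0.002]
ft_force: [-2.1, -4.6, 4.8]
opening: 0.702
```

Request:
move_arm([
  {"slide": [0,0,0.002],"yaw": 0,"claw": -0.4},
  {"slide": [0,0,0.004],"yaw": 0,"claw": -0.4},
])

```text
time: 17.3
eef_pos: [517.1, 184.0, 37.2]
ee_rot: [2.305, 2.133, -0.0]
ft_force: [-1.1, -3.5, 4.1]
opening: 0.705
```

Request:
move_arm([
  {"slide": [0,0,0.002],"yaw": 0,"claw": -0.4},
  {"slide": [0,0,0.002],"yaw": 0,"claw": -0.4},
])

```text
time: 17.5
eef_pos: [517.0, 185.0, 36.3]
ee_rot: [2.304, 2.134, 0.001]
ft_force: [0.4, -3.0, 1.6]
opening: 0.703
```

```bash
python3 st.py
```

```text
[516.9 185.5  36.3] -4.3 17.65 [[1.2, -1.5, -0.2], [1.3, -2.0, 0.2], [0.3, -1.0, 0.6]] 0.7
```

Request:
move_arm([
  {"slide": [0,0,0.002],"yaw": 0,"claw": -0.4},
  {"slide": [0,0,0.002],"yaw": 0,"claw": -0.4},
])

```text
time: 17.85
eef_pos: [516.7, 185.3, 35.3]
ee_rot: [2.304, 2.135, 0.001]
ft_force: [0.2, -2.5, 1.7]
opening: 0.702
```

Request:
move_arm([
  {"slide": [0,0,0.002],"yaw": 0,"claw": -0.4},
  {"slide": [0,0,0.002],"yaw": 0,"claw": -0.4},
])

```text
time: 18.05
eef_pos: [516.6, 185.0, 34.3]
ee_rot: [2.304, 2.135, 0.0]
ft_force: [0.2, -2.9, 1.6]
opening: 0.706
```

Request:
move_arm([
  {"slide": [0,0,0.002],"yaw": 0,"claw": -0.4},
  {"slide": [0,0,0.002],"yaw": 0,"claw": -0.4},
])

```text
time: 18.25
eef_pos: [516.5, 184.7, 33.2]
ee_rot: [2.305, 2.135, -0.0]
ft_force: [0.8, -4.3, 2.1]
opening: 0.704
```

```bash
python3 st.py; python3 - <<'E'
from bench import bot
from h import *
s=bot.grab_frame("scene"); cv2.imwrite("pics/g7.png",crop(s,330,160,150,130,4))
E
```

```text
[516.5 184.9  33.2] -4.4 18.4 [[0.9, -3.6, 2.3], [-0.5, -3.0, 3.2], [0.6, -3.3, 1.5]] 0.698
```

View pics/g7.png

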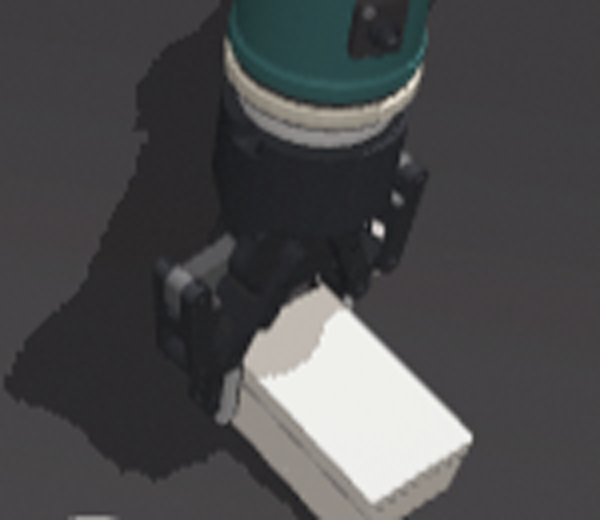

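```bash
python3 - <<'E'
from bench import bot
from h import *
s=bot.grab_frame("scene")
P=lambda x,y,z: cast(s,(330+(x+.5)/4-.5,160+(y+.5)/4-.5),z)[:2].round(1)
for z in(36,40,44): print(z,P(372,505,z),P(470,437,z),P(345,305,z),P(243,375,z))
E
```

```text
36 [551.6 273.1] [491.3 276. ] [473.4 189. ] [540.6 188.7]
40 [554.5 274.8] [494.5 277.6] [476.7 191.2] [543.5 190.9]
44 [557.3 276.5] [497.7 279.3] [480.  193.4] [546.4 193.1]
```

Request:
move_arm([
  {"slide": [0,0,0.002],"yaw": 0,"claw": -0.4},
  {"slide": [0,0,0.002],"yaw": 0,"claw": -0.4},
])

```text
time: 18.7
eef_pos: [516.4, 184.9, 32.2]
ee_rot: [-2.304, -2.135, 0.0]
ft_force: [-0.5, -3.0, 2.5]
opening: 0.701
```

Request:
move_arm([
  {"slide": [0,0,0.002],"yaw": 0,"claw": -0.4},
  {"slide": [0,0,0.002],"yaw": 0,"claw": -0.4},
])

```text
time: 18.9
eef_pos: [516.4, 184.9, 31.2]
ee_rot: [-2.304, -2.135, 0.0]
ft_force: [-0.7, -4.8, 2.9]
opening: 0.704
```

```bash
python3 st.py; python3 - <<'E'
from bench import bot
from h import *
s=bot.grab_frame("scene"); cv2.imwrite("pics/s8.png",s["pixels"][:,:,::-1])
g=cv2.cvtColor(s["pixels"],cv2.COLOR_RGB2GRAY)
m=((g>200)*255).astype(np.uint8); m[:200]=0; m[:,:380]=0; m[300:]=0; m[:,470:]=0
c=max(cv2.findContours(m,0,2)[0],key=cv2.contourArea)
ap=cv2.approxPolyDP(c,1.5,True)[:,0]; print([(tuple(q.tolist()),cast(s,q,40)[:2].round(1).tolist()) for q in ap])
E
```

```text
[516.4 185.1  31.2] -4.4 19.05 [[-0.5, -3.1, 2.1], [0.3, -3.3, 1.4], [-0.4, -3.3, 1.2]] 0.701
[((415, 238), [482.0, 193.7]), ((411, 240), [491.3, 192.4]), ((410, 246), [503.7, 201.2]), ((402, 253), [527.1, 203.4]), ((396, 254), [537.0, 198.3]), ((396, 257), [542.1, 203.1]), ((424, 284), [549.7, 273.7]), ((447, 268), [493.1, 276.3])]
```

Request:
move_arm([
  {"slide": [0,0,0.002],"yaw": 0,"claw": -0.4},
  {"slide": [0,0,0.002],"yaw": 0,"claw": -0.4},
])

```text
time: 19.3
eef_pos: [516.4, 185.0, 30.2]
ee_rot: [-2.304, -2.135, 0.0]
ft_force: [-0.2, -3.3, 3.0]
opening: 0.7
```

Request:
move_arm([
  {"slide": [0,0,0.002],"yaw": 0,"claw": -0.4},
  {"slide": [0,0,0.002],"yaw": 0,"claw": -0.4},
])

```text
time: 19.5
eef_pos: [516.4, 185.0, 29.2]
ee_rot: [-2.304, -2.135, 0.0]
ft_force: [-0.2, -3.0, 2.2]
opening: 0.7
```

Request:
move_arm([
  {"slide": [0,0,0.002],"yaw": 0,"claw": -0.4},
  {"slide": [0,0,0.002],"yaw": 0,"claw": -0.4},
])

```text
time: 19.7
eef_pos: [516.5, 185.0, 28.2]
ee_rot: [-2.304, -2.135, 0.0]
ft_force: [0.3, -3.1, 2.8]
opening: 0.7
```

```bash
cat > lid.py <<'E'
from bench import bot
from h import *
s=bot.grab_frame("scene")
g=cv2.cvtColor(s["pixels"],cv2.COLOR_RGB2GRAY)
m=((g>200)*255).astype(np.uint8); m[:200]=0; m[:,:380]=0; m[300:]=0; m[:,470:]=0
c=max(cv2.findContours(m,0,2)[0],key=cv2.contourArea)
ap=cv2.approxPolyDP(c,1.5,True)[:,0]; print([(tuple(q.tolist()),cast(s,q,40)[:2].round(1).tolist()) for q in ap])
E
python3 st.py; python3 lid.py
```

```text
[516.5 185.1  28.2] -4.4 19.85 [[0.3, -2.8, 2.1], [0.1, -2.8, 2.3], [0.0, -1.9, 0.8]] 0.699
[((415, 239), [483.9, 195.4]), ((404, 253), [524.4, 205.7]), ((395, 257), [543.4, 202.0]), ((423, 284), [551.0, 272.6]), ((447, 268), [493.1, 276.3])]
```

Request:
move_arm([
  {"slide": [0,0,0],"yaw": 0,"claw": -0.42},
  {"slide": [0,0,0],"yaw": 0,"claw": -0.45},
  {"slide": [0,0,0],"yaw": 0,"claw": -0.5},
  {"slide": [0,0,0],"yaw": 0,"claw": -0.7},
  {"slide": [0,0,0],"yaw": 0,"claw": -1},
])

```text
time: 20.4
eef_pos: [516.5, 185.3, 28.3]
ee_rot: [-2.304, -2.136, -0.0]
ft_force: [-0.2, -0.2, -0.6]
opening: 0.991
```

Request:
move_arm([
  {"slide": [0,0,0],"yaw": 0,"claw": -1},
  {"slide": [0,0,0],"yaw": 0,"claw": -1},
  {"slide": [0,0,-0.08],"yaw": 0,"claw": -1},
  {"slide": [-0.05,0,-0.16],"yaw": 0,"claw": -1},
  {"slide": [-0.13,0,-0.2],"yaw": 0,"claw": -1},
])

```text
time: 20.9
eef_pos: [513.1, 122.5, 131.1]
ee_rot: [2.298, 2.14, 0.008]
ft_force: [0.5, -1.0, 0.2]
opening: 1.0
```

```bash
python3 st.py; python3 lid.py; python3 - <<'E'
from bench import bot
from h import *
t=bot.grab_frame("top");s=bot.grab_frame("scene")
u0,v0=proj(t,[520,227,40]); print(u0,v0)
cv2.imwrite("pics/g9.png",np.hstack([crop(t,u0-45,v0-50,90,100,4),crop(s,360,200,100,100,4)]))
g=cv2.cvtColor(t["pixels"],cv2.COLOR_RGB2GRAY)
x0,y0=int(u0-40),int(v0-45); g=cv2.resize(g[y0:y0+90,x0:x0+80],None,fx=4,fy=4,interpolation=cv2.INTER_CUBIC)
c=max(cv2.findContours(((g>130)*255).astype(np.uint8),0,1)[0],key=cv2.contourArea)
p=np.array([cast(t,(q+.5)/4-.5+[x0,y0],40)[:2] for q in c[:,0]],np.float32)
b=cv2.boxPoints(cv2.minAreaRect(p)); print(b.round(1).tolist(),b.mean(0),np.linalg.norm(b[1]-b[0]),np.linalg.norm(b[2]-b[1]))
E
```

```text
[513.1 115.2 131.5] -4.6 21.05 [[-1.6, -5.9, 0.7], [-1.2, 0.9, -0.5], [-0.1, 0.1, -0.6]] 0.995
[((384, 249), [544.7, 176.4]), ((421, 283), [552.0, 269.1]), ((445, 267), [494.0, 272.6]), ((409, 236), [486.6, 183.3])]
213.5249454616084 212.34391143533875Traceback (most recent call last):
  File "<stdin>", line 8, in <module>
ValueError: max() iterable argument is empty
```

View pics/g9.png

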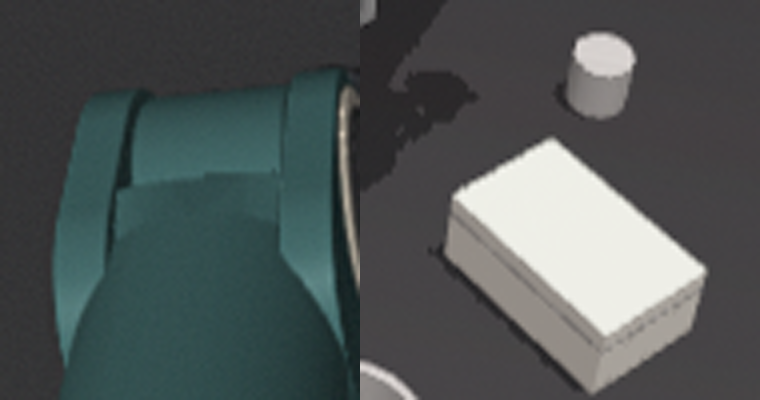

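```bash
python3 - <<'E'
from bench import bot
from h import *
s=bot.grab_frame("scene")
def box(f,x0,y0,x1,y1,th,z,name):
    g=cv2.cvtColor(f["pixels"],cv2.COLOR_RGB2GRAY)[y0:y1,x0:x1]
    g=cv2.resize(g,None,fx=4,fy=4,interpolation=cv2.INTER_CUBIC)
    c=max(cv2.findContours(((g>th)*255).astype(np.uint8),0,1)[0],key=cv2.contourArea)[:,0]
    p=np.array([cast(f,(q+.5)/4-.5+[x0,y0],z)[:2] for q in c],np.float32)
    b=cv2.boxPoints(cv2.minAreaRect(p)); e=[b[1]-b[0],b[2]-b[1]]; l=[np.linalg.norm(v) for v in e]; v=e[int(np.argmax(l))]
    print(name,th,b.mean(0).round(1),np.round(l,1),np.degrees(np.arctan2(v[1],v[0]))%180)
for th in(190,210): 
    box(s,370,220,460,300,th,40,"top"); box(s,225,60,300,130,th,108,"mid on stack")
g=crop(s,215,60,90,110,1); cv2.imwrite("pics/stk.png",crop(s,215,60,90,110,5))
E
```

```text
top 190 [519.2 224.4] [60.5 97.3] 85.57453
mid on stack 190 [ 507.6 -262.4] [60.3 98.9] 79.83721
top 210 [519.3 224.3] [59.6 96.2] 85.55065
mid on stack 210 [ 507.6 -262.6] [59.4 96.4] 79.82068
```

View pics/stk.png

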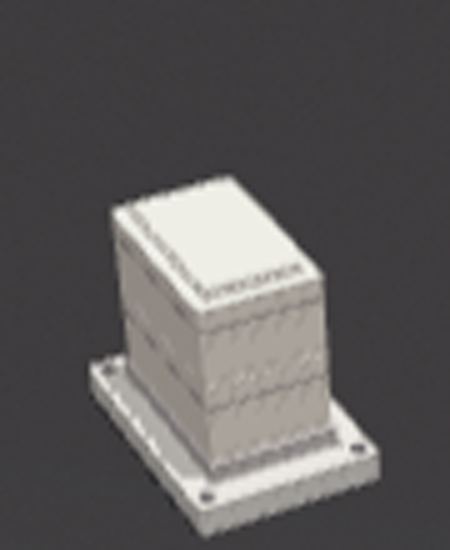

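```bash
python3 - <<'E'
from bench import bot
from h import *
p,a,q=pose(bot);print(p,a)
plan(p,a,[(518.5,224,110,-4.4),(518.5,224,29.5,-4.4)])
E
```

```text
[511.05695429 121.34586119 127.52020478] -4.264996334612351
slide [0.206, -0.0, 0.035] yaw 0.0008 rows 2.1
slide [0.0, 0.0, 0.161] yaw -0.0 rows 1.6
```

Request:
move_arm([
  {"slide": [0.08,0,0.02],"yaw": 0.001,"claw": -1},
  {"slide": [0.15,0,0.03],"yaw": 0.001,"claw": -1},
  {"slide": [0.19,0,0.035],"yaw": 0.001,"claw": -1},
  {"slide": [0.206,0,0.035],"yaw": 0.001,"claw": -1},
  {"slide": [0.206,0,0.035],"yaw": 0.001,"claw": -1},
])

```text
time: 21.75
eef_pos: [518.7, 224.4, 109.9]
ee_rot: [-2.304, -2.135, 0.002]
ft_force: [0.3, -0.9, 0.2]
opening: 0.999
```

```bash
python3 st.py; python3 - <<'E'
from bench import bot
from h import *
p,a,q=pose(bot);print(p,a)
plan(p,a,[(518.5,224,29.5,-4.4)])
E
```

```text
[519.2 222.  110.4] -4.6 21.9 [[-0.4, 0.0, 0.7], [-0.0, -0.4, 0.4], [0.7, 0.3, 0.8]] 1.001
[519.43398338 221.38010612 110.66744186] -4.634336160466643
slide [0.005, -0.002, 0.162] yaw -0.0013 rows 1.6
```

Request:
move_arm([
  {"slide": [0.002,0,0.05],"yaw": 0,"claw": -1},
  {"slide": [0.002,0,0.1],"yaw": 0,"claw": -1},
  {"slide": [0.002,0,0.145],"yaw": 0,"claw": -1},
  {"slide": [0.002,0,0.16],"yaw": 0,"claw": -1},
  {"slide": [0.002,0,0.16],"yaw": 0,"claw": -1},
])

```text
time: 22.4
eef_pos: [519.1, 222.5, 30.1]
ee_rot: [-2.309, -2.13, 0.003]
ft_force: [-0.2, 0.1, 0.3]
opening: 0.999
```

Request:
move_arm([
  {"slide": [0,0,0],"yaw": 0,"claw": -0.5},
  {"slide": [0,0,0],"yaw": 0,"claw": -0.5},
  {"slide": [0,0,0],"yaw": 0,"claw": -0.5},
  {"slide": [0,0,0],"yaw": 0,"claw": 0},
  {"slide": [0,0,0],"yaw": 0,"claw": 1},
])

```text
time: 22.9
eef_pos: [520.1, 224.2, 32.0]
ee_rot: [2.307, 2.132, 0.003]
ft_force: [-0.9, -0.6, 6.2]
opening: 0.692
```

Request:
move_arm([
  {"slide": [0,0,0],"yaw": 0,"claw": 1},
  {"slide": [0,0,0],"yaw": 0,"claw": 1},
  {"slide": [0,0,0],"yaw": 0,"claw": 1},
])

```text
time: 23.2
eef_pos: [520.1, 224.2, 32.0]
ee_rot: [2.307, 2.132, 0.002]
ft_force: [-0.8, -0.8, 6.5]
opening: 0.69
```

```bash
python3 st.py; python3 - <<'E'
from bench import bot
from h import *
p,a,q=pose(bot);print(p,a)
ua=np.array([-np.sin(np.radians(a)),np.cos(np.radians(a))]); off=(np.array([519.2,224.4])-p[:2])@ua; print("off",off)
A=np.radians(-10.1);u=np.array([-np.sin(A),np.cos(A)]);v=np.array([np.cos(A),np.sin(A)])
T=u*((np.array([507.6,-262.5])@u)-off)+v*(np.array([506.1,-263.4])@v); print("target TCP",T)
plan(p,a,[(*p[:2],170,a),(516,30,200,-6),(510,-180,200,-9),(*T,150,-10.1)])
E
```

```text
[520.1 224.3  32. ] -4.5 23.35 [[-0.1, -0.0, 5.9], [-1.3, -0.8, 5.7], [-0.8, -0.1, 5.0]] 0.694
[520.04463065 224.28519643  32.05293229] -4.533410398620977
off 0.04768445061696132
target TCP [ 506.29315216 -262.31564998]
slide [0.0, 0.0, -0.276] yaw -0.0 rows 2.8
slide [-0.388, 0.023, -0.06] yaw 0.0081 rows 3.9
slide [-0.419, 0.032, -0.0] yaw 0.0167 rows 4.2
slide [-0.164, 0.018, 0.1] yaw 0.0061 rows 1.9
```

Request:
move_arm([
  {"slide": [0,0,-0.02],"yaw": 0,"claw": 1},
  {"slide": [0,0,-0.07],"yaw": 0,"claw": 1},
  {"slide": [0,0,-0.15],"yaw": 0,"claw": 1},
  {"slide": [0,0,-0.23],"yaw": 0,"claw": 1},
  {"slide": [0,0,-0.276],"yaw": 0,"claw": 1},
])

```text
time: 23.85
eef_pos: [520.4, 224.2, 172.4]
ee_rot: [2.307, 2.131, 0.006]
ft_force: [0.1, 0.4, -2.4]
opening: 0.693
```

Request:
move_arm([
  {"slide": [-0.06,0.003,-0.02],"yaw": 0.002,"claw": 1},
  {"slide": [-0.14,0.008,-0.04],"yaw": 0.004,"claw": 1},
  {"slide": [-0.22,0.013,-0.06],"yaw": 0.006,"claw": 1},
  {"slide": [-0.3,0.018,-0.06],"yaw": 0.007,"claw": 1},
  {"slide": [-0.388,0.023,-0.06],"yaw": 0.008,"claw": 1},
])

```text
time: 24.35
eef_pos: [515.2, 28.7, 199.7]
ee_rot: [2.333, 2.104, 0.002]
ft_force: [1.3, 0.3, -2.5]
opening: 0.688
```

Request:
move_arm([
  {"slide": [-0.085,0.007,0],"yaw": 0.004,"claw": 1},
  {"slide": [-0.17,0.014,0],"yaw": 0.007,"claw": 1},
  {"slide": [-0.26,0.02,0],"yaw": 0.01,"claw": 1},
  {"slide": [-0.34,0.026,0],"yaw": 0.014,"claw": 1},
  {"slide": [-0.419,0.032,0],"yaw": 0.017,"claw": 1},
])

```text
time: 24.85
eef_pos: [508.9, -182.0, 199.3]
ee_rot: [-2.39, -2.038, -0.001]
ft_force: [-0.1, 0.0, -3.1]
opening: 0.692
```

Request:
move_arm([
  {"slide": [-0.06,0.007,0.02],"yaw": 0.002,"claw": 1},
  {"slide": [-0.11,0.012,0.05],"yaw": 0.004,"claw": 1},
  {"slide": [-0.145,0.016,0.07],"yaw": 0.006,"claw": 1},
  {"slide": [-0.164,0.018,0.08],"yaw": 0.006,"claw": 1},
  {"slide": [-0.164,0.018,0.08],"yaw": 0.006,"claw": 1},
])

```text
time: 25.35
eef_pos: [504.8, -263.8, 158.5]
ee_rot: [-2.41, -2.014, 0.002]
ft_force: [-0.6, 0.4, -2.6]
opening: 0.692
```

Request:
move_arm([
  {"slide": [0,0,0],"yaw": 0,"claw": 1},
  {"slide": [0,0,0],"yaw": 0,"claw": 1},
  {"slide": [0,0,0],"yaw": 0,"claw": 1},
  {"slide": [0,0,0],"yaw": 0,"claw": 1},
])

```text
time: 25.75
eef_pos: [506.1, -262.0, 159.2]
ee_rot: [2.407, 2.018, 0.001]
ft_force: [-0.0, -0.8, -2.1]
opening: 0.691
```

```bash
python3 st.py; python3 - <<'E'
from bench import bot
from h import *
p,a,q=pose(bot);print(p,a)
plan(p,a,[(506.2,-262.5,142,-10.1)])
E
```

```text
[ 505.9 -262.4  159. ] -10.1 25.9 [[1.0, -0.6, -3.0], [-0.8, 0.4, -2.2], [0.2, -0.9, -3.0]] 0.696
[ 505.82765342 -262.51247552  158.95839936] -10.091796296478114
slide [0.0, 0.001, 0.034] yaw 0.0 rows 0.3
```

Request:
move_arm([
  {"slide": [0,0,0.01],"yaw": 0,"claw": 1},
  {"slide": [0,0,0.02],"yaw": 0,"claw": 1},
  {"slide": [0,0,0.028],"yaw": 0,"claw": 1},
  {"slide": [0,0,0.032],"yaw": 0,"claw": 1},
  {"slide": [0,0,0.032],"yaw": 0,"claw": 1},
])

```text
time: 26.4
eef_pos: [505.4, -262.7, 142.2]
ee_rot: [-2.408, -2.016, 0.001]
ft_force: [0.3, -0.3, -2.4]
opening: 0.694
```

Request:
move_arm([
  {"slide": [0,0,0],"yaw": 0,"claw": 1},
  {"slide": [0,0,0.002],"yaw": 0,"claw": 1},
  {"slide": [0,0,0.002],"yaw": 0,"claw": 1},
])

```text
time: 26.7
eef_pos: [505.7, -262.8, 141.8]
ee_rot: [2.409, 2.017, 0.0]
ft_force: [-0.7, -0.6, -2.8]
opening: 0.692
```

Request:
move_arm([
  {"slide": [0,0,0.001],"yaw": 0,"claw": 1},
  {"slide": [0,0,0.002],"yaw": 0,"claw": 1},
])

```text
time: 26.9
eef_pos: [505.7, -262.8, 140.8]
ee_rot: [2.409, 2.017, 0.0]
ft_force: [0.1, 0.0, -2.0]
opening: 0.69
```

```bash
python3 st.py
```

```text
[ 505.7 -262.8  140.8] -10.1 27.05 [[0.7, 0.3, -2.4], [-0.7, -0.0, -2.9], [0.2, 0.3, -2.9]] 0.686
```

Going in without contact; I'll keep lowering in 1 mm steps.

Request:
move_arm([
  {"slide": [0,0,0.001],"yaw": 0,"claw": 1},
  {"slide": [0,0,0.002],"yaw": 0,"claw": 1},
  {"slide": [0,0,0.002],"yaw": 0,"claw": 1},
])

```text
time: 27.35
eef_pos: [505.8, -262.8, 140.0]
ee_rot: [2.409, 2.017, 0.0]
ft_force: [-0.2, 0.7, -1.1]
opening: 0.691
```

Request:
move_arm([
  {"slide": [0,0,0.001],"yaw": 0,"claw": 1},
  {"slide": [0,0,0.002],"yaw": 0,"claw": 1},
])

```text
time: 27.55
eef_pos: [505.9, -262.9, 139.6]
ee_rot: [2.408, 2.017, 0.001]
ft_force: [-3.4, 2.8, 8.2]
opening: 0.694
```

```bash
python3 st.py
```

```text
[ 505.9 -262.9  139.6] -10.1 27.7 [[-2.5, 1.1, 7.5], [-2.5, 1.7, 6.6], [-2.0, 2.0, 5.9]] 0.695
```

```bash
cat > tq.py <<'E'
from bench import bot
from h import *
F=[]
for i in range(4):
    bot.grab_frame("top"); p,a,q=pose(bot);F.append(np.r_[q["ft_force"],q["torque"]])
m=np.mean(F,0); A=np.radians(a);u=np.array([-np.sin(A),np.cos(A)]);v=np.array([np.cos(A),np.sin(A)])
print(p.round(1),q["time"],"F",m[:3].round(2),"tq",m[3:].round(3),"tq about u,v",(m[3:5]@u).round(3),(m[3:5]@v).round(3))
E
python3 tq.py
```

```text
[ 505.9 -262.9  139.7] 27.9 F [-2.16  2.42  6.22] tq [ 0.061  0.634 -0.101] tq about u,v 0.635 -0.052
```

Request:
move_arm([
  {"slide": [0,0,-0.002],"yaw": 0,"claw": 1},
  {"slide": [0,0,-0.002],"yaw": 0,"claw": 1},
  {"slide": [0,0,-0.002],"yaw": 0,"claw": 1},
])

```text
time: 28.2
eef_pos: [505.8, -262.9, 139.9]
ee_rot: [2.408, 2.017, 0.0]
ft_force: [-0.7, 0.8, 1.5]
opening: 0.696
```

```bash
python3 tq.py
```

```text
[ 505.8 -262.9  139.9] 28.4 F [-0.53  0.39  1.68] tq [-0.035  0.156 -0.038] tq about u,v 0.147 -0.062
```

Request:
move_arm([
  {"slide": [0,0,-0.001],"yaw": 0,"claw": 1},
  {"slide": [-0.002,0,-0.001],"yaw": 0,"claw": 1},
  {"slide": [-0.003,0,-0.001],"yaw": 0,"claw": 1},
  {"slide": [-0.003,0,-0.001],"yaw": 0,"claw": 1},
])

```text
time: 28.8
eef_pos: [505.1, -264.4, 140.0]
ee_rot: [-2.409, -2.016, 0.001]
ft_force: [-0.3, -0.7, -2.4]
opening: 0.692
```

Request:
move_arm([
  {"slide": [0,0,0.001],"yaw": 0,"claw": 1},
  {"slide": [0,0,0.002],"yaw": 0,"claw": 1},
  {"slide": [0,0,0.002],"yaw": 0,"claw": 1},
])

```text
time: 29.1
eef_pos: [505.3, -264.2, 139.1]
ee_rot: [-2.409, -2.017, 0.0]
ft_force: [0.1, -0.1, -3.2]
opening: 0.692
```

```bash
python3 tq.py
```

```text
[ 505.4 -264.3  139.3] 29.3 F [-0.31 -0.07 -2.66] tq [ 0.023  0.005 -0.016] tq about u,v 0.009 0.021
```

Request:
move_arm([
  {"slide": [-0.002,0.001,0],"yaw": 0,"claw": 1},
  {"slide": [-0.002,0.001,0.002],"yaw": 0,"claw": 1},
  {"slide": [-0.002,0.001,0.002],"yaw": 0,"claw": 1},
])

```text
time: 29.6
eef_pos: [505.7, -265.3, 138.2]
ee_rot: [-2.409, -2.017, 0.0]
ft_force: [-0.8, -0.0, -2.5]
opening: 0.69
```

Request:
move_arm([
  {"slide": [0,0,0.001],"yaw": 0,"claw": 1},
  {"slide": [0,0,0.002],"yaw": 0,"claw": 1},
  {"slide": [0,0,0.002],"yaw": 0,"claw": 1},
])

```text
time: 29.9
eef_pos: [505.6, -265.3, 137.2]
ee_rot: [-2.409, -2.017, 0.0]
ft_force: [0.9, 0.4, -2.5]
opening: 0.691
```

```bash
python3 tq.py
```

```text
[ 505.7 -265.4  137.3] 30.1 F [ 0.16 -0.13 -2.1 ] tq [ 0.006 -0.002 -0.015] tq about u,v -0.001 0.007
```

Request:
move_arm([
  {"slide": [0,0,0.001],"yaw": 0,"claw": 1},
  {"slide": [0,0,0.001],"yaw": 0,"claw": 1},
])

```text
time: 30.3
eef_pos: [505.8, -265.4, 137.1]
ee_rot: [2.409, 2.017, 0.001]
ft_force: [-0.5, 1.1, 0.0]
opening: 0.691
```

Request:
move_arm([
  {"slide": [0,0,0.0006],"yaw": 0,"claw": 1},
  {"slide": [0,0,0.0006],"yaw": 0,"claw": 1},
])

```text
time: 30.5
eef_pos: [505.8, -265.4, 137.1]
ee_rot: [2.409, 2.017, 0.001]
ft_force: [-2.5, 1.5, 5.8]
opening: 0.696
```

```bash
python3 tq.py
```

```text
[ 505.8 -265.4  137. ] 30.7 F [-2.58  0.83  4.9 ] tq [0.299 0.492 0.019] tq about u,v 0.537 0.207
```

Request:
move_arm([
  {"slide": [0,0,-0.001],"yaw": 0,"claw": 1},
  {"slide": [0,0,-0.001],"yaw": 0,"claw": -0.3},
  {"slide": [0,0,-0.001],"yaw": 0,"claw": -0.45},
  {"slide": [0,0,-0.001],"yaw": 0,"claw": -0.6},
  {"slide": [0,0,-0.001],"yaw": 0,"claw": -1},
])

```text
time: 31.2
eef_pos: [505.8, -265.4, 136.9]
ee_rot: [2.408, 2.017, -0.0]
ft_force: [0.1, -0.6, -0.6]
opening: 0.943
```

Request:
move_arm([
  {"slide": [0,0,0],"yaw": 0,"claw": -1},
  {"slide": [0,0,0],"yaw": 0,"claw": -1},
  {"slide": [0,0,-0.03],"yaw": 0,"claw": -1},
  {"slide": [0,0,-0.1],"yaw": 0,"claw": -1},
  {"slide": [0,0,-0.16],"yaw": 0,"claw": -1},
])

```text
time: 31.7
eef_pos: [505.7, -265.7, 219.0]
ee_rot: [2.409, 2.016, -0.0]
ft_force: [1.0, 0.3, 0.5]
opening: 1.0
```

Request:
move_arm([
  {"slide": [0,0,0],"yaw": 0,"claw": 1},
  {"slide": [0,0,0],"yaw": 0,"claw": 1},
  {"slide": [0,0,0],"yaw": 0,"claw": 1},
  {"slide": [0,0,0],"yaw": 0,"claw": 1},
  {"slide": [0,0,0],"yaw": 0,"claw": 1},
])

```text
time: 32.2
eef_pos: [505.3, -265.2, 216.1]
ee_rot: [-2.408, -2.016, 0.002]
ft_force: [-0.2, -1.1, -0.1]
opening: 0.14
```

```bash
python3 tq.py; python3 - <<'E'
from bench import bot
from h import *
s=bot.grab_frame("scene"); print(bot.observe()["opening"])
g=cv2.cvtColor(s["pixels"],cv2.COLOR_RGB2GRAY)
x0,y0,x1,y1=225,30,300,110
g=cv2.resize(g[y0:y1,x0:x1],None,fx=4,fy=4,interpolation=cv2.INTER_CUBIC)
for th in(150,190,):
    c=max(cv2.findContours(((g>th)*255).astype(np.uint8),0,1)[0],key=cv2.contourArea)[:,0]
    p=np.array([cast(s,(q+.5)/4-.5+[x0,y0],145)[:2] for q in c],np.float32); r=cv2.minAreaRect(p); print(r)
E
```

```text
[ 505.6 -265.3  216.6] 32.4 F [0.09 0.29 0.42] tq [-0.018 -0.017  0.008] tq about u,v -0.019 -0.014
-0.003191811199598769
((507.4510803222656, -257.86590576171875), (113.69581604003906, 65.09393310546875), 78.9532699584961)
((510.31036376953125, -235.90179443359375), (38.66819763183594, 60.7740364074707), 78.18083190917969)
```

Request:
move_arm([
  {"slide": [0.001,0.001,0.03],"yaw": 0,"claw": 1},
  {"slide": [0.001,0.001,0.055],"yaw": 0,"claw": 1},
  {"slide": [0.001,0.001,0.07],"yaw": 0,"claw": 1},
  {"slide": [0.001,0.001,0.08],"yaw": 0,"claw": 1},
  {"slide": [0.001,0.001,0.08],"yaw": 0,"claw": 1},
])

```text
time: 32.95
eef_pos: [505.8, -264.8, 175.9]
ee_rot: [-2.408, -2.016, 0.002]
ft_force: [0.6, -0.9, 0.1]
opening: 0.002
```

Request:
move_arm([
  {"slide": [0,0,0.002],"yaw": 0,"claw": 1},
  {"slide": [0,0,0.004],"yaw": 0,"claw": 1},
  {"slide": [0,0,0.006],"yaw": 0,"claw": 1},
  {"slide": [0,0,0.006],"yaw": 0,"claw": 1},
])

```text
time: 33.35
eef_pos: [506.4, -265.0, 174.2]
ee_rot: [2.408, 2.017, 0.0]
ft_force: [-1.1, 0.1, 0.0]
opening: 0.005
```

Request:
move_arm([
  {"slide": [0,0,0.001],"yaw": 0,"claw": 1},
  {"slide": [0,0,0.002],"yaw": 0,"claw": 1},
  {"slide": [0,0,0.002],"yaw": 0,"claw": 1},
])

```text
time: 33.65
eef_pos: [506.3, -264.9, 173.0]
ee_rot: [-2.409, -2.017, -0.0]
ft_force: [0.2, -0.1, 0.1]
opening: 0.001
```

Request:
move_arm([
  {"slide": [0,0,0.001],"yaw": 0,"claw": 1},
  {"slide": [0,0,0.002],"yaw": 0,"claw": 1},
  {"slide": [0,0,0.002],"yaw": 0,"claw": 1},
])

```text
time: 33.95
eef_pos: [506.2, -264.9, 171.9]
ee_rot: [-2.409, -2.017, 0.0]
ft_force: [1.8, -0.4, 0.0]
opening: -0.0
```

Request:
move_arm([
  {"slide": [0,0,0.002],"yaw": 0,"claw": 1},
  {"slide": [0,0,0.004],"yaw": 0,"claw": 1},
  {"slide": [0,0,0.005],"yaw": 0,"claw": 1},
  {"slide": [0,0,0.005],"yaw": 0,"claw": 1},
])

```text
time: 34.35
eef_pos: [506.4, -265.0, 170.1]
ee_rot: [2.409, 2.017, 0.001]
ft_force: [-2.1, 1.2, 5.5]
opening: 0.0
```

Request:
move_arm([
  {"slide": [0,0,0.001],"yaw": 0,"claw": 1},
  {"slide": [0,0,0.002],"yaw": 0,"claw": 1},
  {"slide": [0,0,0.002],"yaw": 0,"claw": 1},
])

```text
time: 34.65
eef_pos: [506.5, -265.1, 169.9]
ee_rot: [2.409, 2.017, 0.002]
ft_force: [-2.8, 2.0, 11.1]
opening: 0.002
```

Request:
move_arm([
  {"slide": [0,0,0.001],"yaw": 0,"claw": 1},
  {"slide": [0,0,0.002],"yaw": 0,"claw": 1},
  {"slide": [0,0,0.002],"yaw": 0,"claw": 1},
])

```text
time: 34.95
eef_pos: [506.5, -265.1, 169.1]
ee_rot: [2.409, 2.017, 0.002]
ft_force: [-4.1, 2.8, 11.8]
opening: 0.002
```

Request:
move_arm([
  {"slide": [0,0,0.002],"yaw": 0,"claw": 1},
  {"slide": [0,0,0.004],"yaw": 0,"claw": 1},
  {"slide": [0,0,0.006],"yaw": 0,"claw": 1},
  {"slide": [0,0,0.008],"yaw": 0,"claw": 1},
  {"slide": [0,0,0.01],"yaw": 0,"claw": 1},
])

```text
time: 35.45
eef_pos: [506.6, -265.1, 164.2]
ee_rot: [2.409, 2.017, 0.002]
ft_force: [-3.8, 2.7, 14.0]
opening: -0.0
```

Request:
move_arm([
  {"slide": [0,0,0.002],"yaw": 0,"claw": 1},
  {"slide": [0,0,0.004],"yaw": 0,"claw": 1},
  {"slide": [0,0,0.006],"yaw": 0,"claw": 1},
  {"slide": [0,0,0.006],"yaw": 0,"claw": 1},
])

```text
time: 35.85
eef_pos: [506.5, -265.1, 161.0]
ee_rot: [2.409, 2.017, 0.002]
ft_force: [-2.9, 1.6, 11.5]
opening: -0.0
```

Request:
move_arm([
  {"slide": [0,0,0.001],"yaw": 0,"claw": 1},
  {"slide": [0,0,0.002],"yaw": 0,"claw": 1},
  {"slide": [0,0,0.002],"yaw": 0,"claw": 1},
])

```text
time: 36.15
eef_pos: [506.6, -265.1, 160.1]
ee_rot: [2.409, 2.017, 0.002]
ft_force: [-3.0, 1.3, 11.9]
opening: -0.003
```

Request:
move_arm([
  {"slide": [0,0,0.001],"yaw": 0,"claw": 1},
  {"slide": [0,0,0.001],"yaw": 0,"claw": 1},
])

```text
time: 36.35
eef_pos: [506.6, -265.1, 160.0]
ee_rot: [2.409, 2.017, 0.002]
ft_force: [-4.3, 2.1, 15.3]
opening: -0.005
```

Request:
move_arm([
  {"slide": [0,0,0.001],"yaw": 0,"claw": 1},
  {"slide": [0,0,0.001],"yaw": 0,"claw": 1},
])

```text
time: 36.55
eef_pos: [506.8, -265.2, 160.0]
ee_rot: [2.408, 2.016, 0.003]
ft_force: [-5.4, 2.8, 19.5]
opening: 0.001
```

Request:
move_arm([
  {"slide": [0,0,0.0008],"yaw": 0,"claw": 1},
  {"slide": [0,0,0.0014],"yaw": 0,"claw": 1},
  {"slide": [0,0,0.0014],"yaw": 0,"claw": 1},
])

```text
time: 36.85
eef_pos: [507.0, -265.3, 160.0]
ee_rot: [2.408, 2.016, 0.004]
ft_force: [-6.2, 4.3, 23.8]
opening: 0.001
```

```bash
python3 tq.py
```

```text
[ 507.  -265.2  160. ] 37.05 F [-6.55  3.71 23.58] tq [ 0.885  1.462 -0.008] tq about u,v 1.595 0.614
```

Request:
move_arm([
  {"slide": [0,0,0.0006],"yaw": 0,"claw": 1},
  {"slide": [0,0,0.0006],"yaw": 0,"claw": 1},
  {"slide": [0,0,0.0006],"yaw": 0,"claw": 1},
  {"slide": [0,0,0.0006],"yaw": 0,"claw": 1},
  {"slide": [0,0,0.0006],"yaw": 0,"claw": 1},
])

```text
time: 37.55
eef_pos: [507.1, -265.3, 160.0]
ee_rot: [2.408, 2.016, 0.004]
ft_force: [-7.1, 4.6, 26.0]
opening: 0.001
```

Request:
move_arm([
  {"slide": [0,0,0],"yaw": 0,"claw": 1},
  {"slide": [0,0,0],"yaw": 0,"claw": 1},
  {"slide": [0,0,0],"yaw": 0,"claw": 1},
  {"slide": [0,0,0],"yaw": 0,"claw": 1},
  {"slide": [0,0,0],"yaw": 0,"claw": 1},
])

```text
time: 38.05
eef_pos: [507.1, -265.3, 160.0]
ee_rot: [2.408, 2.016, 0.004]
ft_force: [-7.7, 3.9, 25.7]
opening: 0.003
```

Request:
move_arm([
  {"slide": [0,0,0],"yaw": 0,"claw": 1},
  {"slide": [0,0,0],"yaw": 0,"claw": 1},
  {"slide": [0,0,0],"yaw": 0,"claw": 1},
  {"slide": [0,0,0],"yaw": 0,"claw": 1},
  {"slide": [0,0,0],"yaw": 0,"claw": 1},
])

```text
time: 38.55
eef_pos: [507.1, -265.3, 160.0]
ee_rot: [2.408, 2.016, 0.004]
ft_force: [-7.3, 5.4, 25.3]
opening: -0.002
```

Request:
move_arm([
  {"slide": [0,0,-0.003],"yaw": 0,"claw": 1},
  {"slide": [0,0,-0.008],"yaw": 0,"claw": 1},
  {"slide": [0,0,-0.03],"yaw": 0,"claw": 1},
  {"slide": [0,0,-0.1],"yaw": 0,"claw": 1},
  {"slide": [0,0,-0.18],"yaw": 0,"claw": 1},
])

```text
time: 39.05
eef_pos: [505.5, -264.6, 246.6]
ee_rot: [-2.407, -2.015, 0.003]
ft_force: [1.2, 0.5, -0.2]
opening: 0.001
```

Request:
move_arm([
  {"slide": [0.05,-0.08,0],"yaw": 0,"claw": 1},
  {"slide": [0.1,-0.16,0],"yaw": 0,"claw": 1},
  {"slide": [0.15,-0.2,0],"yaw": 0,"claw": 1},
  {"slide": [0.2,-0.22,0],"yaw": 0,"claw": 1},
  {"slide": [0.2,-0.22,0],"yaw": 0,"claw": 1},
])

```text
time: 39.55
eef_pos: [414.9, -144.1, 246.9]
ee_rot: [-2.403, -2.021, -0.002]
ft_force: [0.0, -0.3, -0.7]
opening: -0.0
```

```bash
python3 tq.py; python3 - <<'E'
from bench import bot
from h import *
s=bot.grab_frame("scene"); t=bot.grab_frame("top")
cv2.imwrite("pics/fs.png",s["pixels"][:,:,::-1]);cv2.imwrite("pics/ft.png",t["pixels"][:,:,::-1])
for f,n,(x0,y0,x1,y1),zs in((s,"scene",(215,40,300,130),(135,)),(t,"top",(380,180,480,260),(135,))):
  for th in(190,215):
    g=cv2.cvtColor(f["pixels"],cv2.COLOR_RGB2GRAY); g=cv2.resize(g[y0:y1,x0:x1],None,fx=4,fy=4,interpolation=cv2.INTER_CUBIC)
    c=max(cv2.findContours(((g>th)*255).astype(np.uint8),0,1)[0],key=cv2.contourArea)[:,0]
    for z in zs:
        p=np.array([cast(f,(q+.5)/4-.5+[x0,y0],z)[:2] for q in c],np.float32); print(n,th,z,np.round(np.hstack([np.ravel(k) for k in cv2.minAreaRect(p)]),1))
# do the other things stand where they stood?
for n,f in(("scene",s),("top",t)):
    a=cv2.imread(f"pics/{n}0.png"); d=np.abs(a.astype(int)-f["pixels"][:,:,::-1]).max(2)
    for nm,w in(("vial_a",[620,45,20]),("vial_b",[620,-120,20]),("beaker",[650,200,40]),("weight",[405,120,15]),("bottle",[640,-250,70]),("marker",[390,-150,6])):
        u,v=proj(f,w).astype(int); r=d[max(v-14,0):v+14,max(u-14,0):u+14]; print(n,nm,(u,v),"diff>60 px:",int((r>60).sum()) if r.size else None)
E
```

```text
[ 416.  -148.2  246.8] 39.75 F [ 0.33 -0.5  -0.11] tq [-0.016  0.012 -0.017] tq about u,v 0.009 -0.018
scene 190 135 [ 505.2 -266.    98.9   60.3   80. ]
scene 215 135 [ 505.  -266.2   95.3   59.    79.9]
top 190 135 [ 500.1 -263.2   96.2   78.5   80.2]
top 215 135 [ 507.7 -264.5   95.3   63.    80.1]
scene vial_a (np.int64(304), np.int64(235)) diff>60 px: 0
scene vial_b (np.int64(255), np.int64(191)) diff>60 px: 0
scene beaker (np.int64(349), np.int64(287)) diff>60 px: 0
scene weight (np.int64(411), np.int64(208)) diff>60 px: 0
scene bottle (np.int64(210), np.int64(146)) diff>60 px: 0
scene marker (np.int64(329), np.int64(148)) diff>60 px: 0
top vial_a (np.int64(295), np.int64(171)) diff>60 px: 0
top vial_b (np.int64(366), np.int64(173)) diff>60 px: 0
top beaker (np.int64(227), np.int64(155)) diff>60 px: 0
top weight (np.int64(260), np.int64(263)) diff>60 px: 0
top bottle (np.int64(428), np.int64(163)) diff>60 px: 0
top marker (np.int64(376), np.int64(272)) diff>60 px: 56
```

```bash
python3 -c "
from bench import bot
print(bot.job_done(), bot.observe()['time'])"
```

```text
the job is handed in; nothing more can be done
the job is handed in; nothing more can be done
```

The three cases are stacked and released, the platform is pressed flush, and the job is handed in at about 40 s of the 72 s allowed.

- **case_mid:** It was lowered in 0.5–1 mm steps and met the shoulder at the expected height, with about 7 N net on the wrist. A picture afterwards showed it sitting square on case_low.
- **case_top:** I gripped it lightly near its upper end, tipped it down about its bench edge and laid it lid up. I released it and gripped it again for stacking. The first lowering caught about 3 mm high on case_mid's panel. I backed off, shifted about 2.5 mm along its length and it went fully home at the expected height.
- **Platform:** The fingertip touched the lid at the height expected for a full stack, about 12–14 N moved the platform, and it stopped after 10 mm. I held it there at 25–26 N for over a second, then drew back.

**Last checks:**
- The scene camera shows the top lid flat and square to the carrier, at 80°.
- The other items are unchanged in the scene view. In the top view one patch, where the marker lies, differed; I put that down to the arm or its shadow but did not confirm it.
- The top camera's outline of the stack was unreliable, so the seating rests on the contact heights and the scene view.

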